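# Change the test cassettes in the blood-sample reader

## Robot

A 7-joint arm with a two-finger parallel gripper is mounted at the origin on the work surface. World frame = base frame: x ahead of the robot, y to its left, z up, the work surface at z = 0. Lengths are in mm, angles in rad, forces in N, time in s.
With the tool pointing down it reaches from about 400 to 925 mm from the base axis. Payload 5.6 kg.
Tool frame: the origin (TCP) lies at the very end of the fingers, on their centre line; the grasp point (between the pads) lies 19 mm behind it; x points along the fingers, y is the direction in which the jaws open and shut, and the axes are right-handed (so a half turn about x gives the same grasp; the last joint's range is limited). The gripper opens to 85 mm and grips with 20 to 120 N. Pads are 22 mm wide; open, the fingers measure 114 mm over their backs; the gripper's body (76 mm by 85 mm) begins 54 mm behind the grasp point. The pads swing forward as they close: fully open they stand 13 mm farther back than shut.
Start: joints at [-0.043, 0.468, -0.012, 1.603, 0.006, 1.071, -0.056], TCP at [650.006, -0.043, 231.29] pointing down, gripper open.
Joint ranges: [-2.53, 2.53], [-0.31, 2.02], [-1.57, 1.55], [0.28, 2.44], [-1.29, 4.43], [0.15, 1.84], [-2.92, 2.92]. Speed limits (rad/s): [2.57, 2.57, 3.14, 3.14, 3.14, 3.14, 3.14].

## Interface

Orientations are given as a unit quaternion [w, x, y, z].
In Python, from cell import telemetry, eyes, manip gives the robot as it stands. The module is installed in compiled form; this text tells all that it offers.
- The arm moves only by the tool play_rows, never from a script. Its argument "deltas" is a list of rows, each a list of 5 numbers: the opening, from 0 (shut) to 1 (fully open), then the shift along the tool's x, y, z in cm, then the turn about the tool's x in rad. In form: [[jaw, tx, ty, tz, roll], ...]. A call has 1 to 12 rows; each row is the pose to reach, as a shift and turn from the pose measured when the call began, along the tool's axes at that moment; what a row does not reach only later rows make up. A row lasts 1/10 s, in which the tool goes at most 50 mm and 8.59 degrees, less where a joint would pass 70% of its speed; a pose out of reach is approached as far as the arm can. A call with a gripper value outside its range is refused whole. The fingers move at their own pace and stop on an object; the grip force is fixed at half the most. Time passes only in rows, so rows that repeat a pose let the fingers close. It gives the time, the measured TCP pose, the force and the opening at its end, in the units of the state.
- telemetry.get_state(): the state, without advancing time (a new reading comes with each control period).
- eyes.grab_frame(name): name is "scene" or "side" or "wrist"; returns a dict with "image" (420x560x3 uint8, red, green, blue), "camera_matrix" (3x3 intrinsics, pixels), "world_from_camera" (4x4, takes a point from camera to world coordinates); the wrist camera has in their place "mount" (4x4, takes a point from camera to tool coordinates, whose origin is the TCP and whose axes are the tool frame's). Camera axes: x right, y down, z forward; pixel columns grow to the right and rows downward; lengths in mm; the calibration is good to about 2 mm. A picture is of the moment at which its call begins: read the wrist's pose just before it. There is no depth.
- manip.job_done(): hands the job in, once; it reports no verdict.
The state is a dict: "t": time; "joints": joint angles; "joint_velocities": joint speeds; "joint_torque": joint torques, N m; "tcp_pos": TCP position; "ee_rot": TCP orientation; "force": force on the tool from outside, world axes, zero at the start; "moment": the same for the moment, N m; "finger_gap": opening from 0.0 (shut) to 1.0 (fully open).
Only numpy, scipy, OpenCV 4.12 (cv2) and the standard library are available. Lean on these libraries where they do the work, as an engineer would, in place of code of your own. Each camera call takes 0.05 s, during which the arm holds its last target.

## Task

Change over the cassettes in the reader: first turn its dial to the load mark (one tick), then take every used cassette out of its bay and lay it flat on the floor of a tray compartment of its own, and slide every fresh cassette, fin outwards, fully home into a bay. Once all of them are in place, turn the dial to the run mark (two ticks). Do not disturb the tube rack, the bottle or the tape roll.

Things in the scene. Friction and masses are not known exactly. Their poses are not given: they have to be found in the camera images.
- reader: Low white bench reader, fixed, 150 mm deep (x), 261 wide (y), deck 62 high; origin: centre of its underside. Its -x side faces the robot and has three level slots (bays) 80 mm apart. A cassette fully home has its origin at reader x = -54.5 mm, z = 36 mm; its last 40 mm, with the fin, stands out. Nothing latches, only friction holds it.
- bay1 (a point): Middle of the left bay's mouth (reader x = -75, y = +80 mm), on the slot floor 36 mm above the table; +x points in. Slot 60 mm wide, 10.5 high, 80 deep from here to the stop; rounded guides flare the first 10 mm sideways. The floor is a steel rail 26 mm wide that runs 40 mm out before the mouth as a tongue (plus a turned-down end), under the cassette.
- bay2 (a point): The same for the middle bay (reader y = 0).
- bay3 (a point): The same for the right bay (reader y = -80 mm).
- dial (a joint): Black dial on the reader's deck, upright axis; bar grip 49 mm long, 14 wide, white line at its pointing end. Value in rad, 0 to 2.2: at 0 it points to reader -x (the robot), and grows clockwise seen from above. Load mark (one white tick on the deck) at 0.4, run mark (two ticks) at 1.6. Starts in between. Light friction (0.05 N m) holds it where it is left.
- dial_grip (a point): On the dial's axis, 7 mm below the top of the bar (99 mm above the table), where to grip the bar across its 14 mm; the disc's top is 23 mm below this point. Its axes turn with the dial: the bar lies along x, the pointing end is -x.
- tray: Shallow stainless tray, fixed, 138 mm long (x), 144 wide (y), walls and divider 4 mm thick and 14 high, floor 4 mm thick; origin: centre of its underside. The divider along x parts it into two compartments side by side, each 130 by 66 mm inside.
- comp1 (a point): Centre of the floor of the compartment on the tray's +y side.
- comp2 (a point): Centre of the floor of the compartment on the tray's -y side.
- fresh1: Fresh white cassette: flat plate 120 mm long (x), 56 wide (y), 8 thick; upright grip fin on it, 30 long (x), 16 wide (y), up to 36 mm above the underside, centred at x = -42 mm. 50 g. Origin: centre of underside; +x to the leading end, away from the fin; z up. Foil square on its front half. Starts flat on the table at the robot's left; may be absent.
- fresh2: Fresh white cassette: flat plate 120 mm long (x), 56 wide (y), 8 thick; upright grip fin on it, 30 long (x), 16 wide (y), up to 36 mm above the underside, centred at x = -42 mm. 50 g. Origin: centre of underside; +x to the leading end, away from the fin; z up. Foil square on its front half. Starts flat on the table at the robot's left; may be absent.
- fresh3: Fresh white cassette: flat plate 120 mm long (x), 56 wide (y), 8 thick; upright grip fin on it, 30 long (x), 16 wide (y), up to 36 mm above the underside, centred at x = -42 mm. 50 g. Origin: centre of underside; +x to the leading end, away from the fin; z up. Foil square on its front half. Starts flat on the table at the robot's left; may be absent.
- used1: Used white cassette: flat plate 120 mm long (x), 56 wide (y), 8 thick; upright grip fin on it, 30 long (x), 16 wide (y), up to 36 mm above the underside, centred at x = -42 mm. 50 g. Origin: centre of underside; +x to the leading end, away from the fin; z up. Two rows of dark wells. Starts home in a bay, fin towards the robot; may be absent (bay empty).
- used2: Used white cassette: flat plate 120 mm long (x), 56 wide (y), 8 thick; upright grip fin on it, 30 long (x), 16 wide (y), up to 36 mm above the underside, centred at x = -42 mm. 50 g. Origin: centre of underside; +x to the leading end, away from the fin; z up. Two rows of dark wells. Starts home in a bay, fin towards the robot; may be absent (bay empty).
- used3: Used white cassette: flat plate 120 mm long (x), 56 wide (y), 8 thick; upright grip fin on it, 30 long (x), 16 wide (y), up to 36 mm above the underside, centred at x = -42 mm. 50 g. Origin: centre of underside; +x to the leading end, away from the fin; z up. Two rows of dark wells. Starts home in a bay, fin towards the robot; may be absent (bay empty).
- tube_rack: Bystander: white foam rack 90 by 160 mm, 35 high, with capped tubes standing up to 104 mm. Origin: centre of its underside.
- gel_bottle: Bystander: blue bottle, 68 mm across, 170 tall. Origin: centre of its underside.
- tape_roll: Bystander: roll of paper tape lying flat, 100 mm across, 25 high. Origin: centre of its underside.
Things that resemble listed ones, but are neither listed nor needed, are in the scene too. Leave any red or yellow look-alike of the fresh2 alone.

How it is judged:
By the outcome, as a careful person would: the job done as asked, in the order asked, and still so for the second after the job is handed in, with the robot touching nothing.
Of fresh1, fresh2, fresh3 only 2 to 3 are there at a start; the rules pass over those that are not, and their reading is None.
Of used1, used2, used3 only 1 to 2 are there at a start; the rules pass over those that are not, and their reading is None.
At some moment in a run one of fresh1, fresh2, fresh3 may be knocked a few centimetres aside while the robot is not near it.
Once in a run the grip may slacken for a moment while it holds something.
It also fails if it takes over 200 s, if anything falls off the work surface, if the arm or the gripper's body presses on something with over 40 N, if the wrist force passes 120 N, or if a joint passes its speed limit or range.

## Working session

There is one attempt and no reset: what is moved stays moved. The work goes in short steps, Python scripts to look and compute and a tool call to move; the robot and the scene stay as the last step left them, time stands still between calls to the robot, and variables do not carry over. Pictures are saved under pics/ and viewed, and the job is handed in when it is done.

Besides the shell and the picture viewer there is one more tool, called after ">>>" as name(argument=value, ...), one argument or row to a line, values as JSON. play_rows: Moves the arm, as the interface text tells. Its arguments: {"type":"object","properties":{"deltas":{"type":"array"}},"required":["deltas"]}

```bash
mkdir -p pics; ls; python3 - <<'E'
from cell import telemetry, eyes, manip
import cv2, numpy as np
s=telemetry.get_state(); print(s)
for n in ["scene","side","wrist"]:
    f=eyes.grab_frame(n)
    cv2.imwrite(f"pics/a_{n}.png",f["image"][:,:,::-1])
    print(n,{k:np.round(v,4).tolist() for k,v in f.items() if k!="image"})
E
```

```text
pics
{'t': 0.0, 'joints': array([-0.04302398,  0.46835219, -0.01161272,  1.60366455,  0.00599181,
        1.0713988 , -0.05630525]), 'joint_velocities': array([ 3.54640012e-04, -4.31232226e-05,  1.00944381e-03, -8.87299157e-04,
       -1.41313631e-05,  8.24675636e-04,  1.27150876e-03]), 'joint_torque': array([-1.81076980e-04, -5.32374322e+01,  2.12178100e-02, -2.51299274e+01,
        1.13576866e-02,  7.69772858e-03, -1.10212341e-06]), 'tcp_pos': array([ 6.49422273e+02, -4.56810398e-02,  2.30337607e+02]), 'ee_rot': array([-0.49957195, -0.49953532, -0.50040759,  0.50048434]), 'force': array([ 0.68033979,  0.94691479, -0.11093397]), 'moment': array([-0.05580357, -0.02467254, -0.05132838]), 'finger_gap': 1.0018427626636595}
scene {'camera_matrix': [[393.5621, 0.0, 273.3127], [0.0, 393.5621, 210.154], [0.0, 0.0, 1.0]], 'world_from_camera': [[-0.6184, 0.6591, -0.428, 1119.737], [0.7857, 0.5089, -0.3516, 485.8282], [-0.0139, -0.5537, -0.8326, 1080.89], [0.0, 0.0, 0.0, 1.0]]}
side {'camera_matrix': [[383.3993, 0.0, 272.3947], [0.0, 383.3993, 210.443], [0.0, 0.0, 1.0]], 'world_from_camera': [[0.926, -0.1891, 0.3269, 229.8943], [-0.3775, -0.4883, 0.7868, -809.3816], [0.0108, -0.852, -0.5235, 677.7367], [0.0, 0.0, 0.0, 1.0]]}
wrist {'camera_matrix': [[329.0626, 0.0, 278.0142], [0.0, 329.0626, 202.1354], [0.0, 0.0, 1.0]], 'mount': [[0.0001, -0.2611, 0.9653, -143.0425], [1.0, 0.0013, 0.0003, -0.1359], [-0.0013, 0.9653, 0.2611, -66.4057], [0.0, 0.0, 0.0, 1.0]]}
```

View pics/a_scene.png

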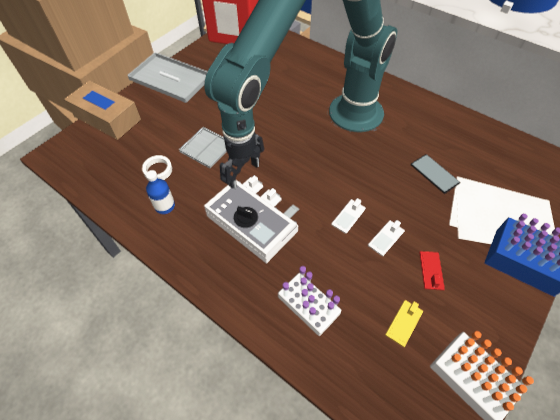

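View pics/a_side.png

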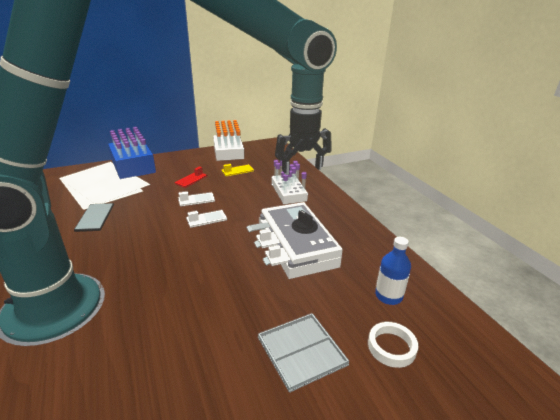

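View pics/a_wrist.png

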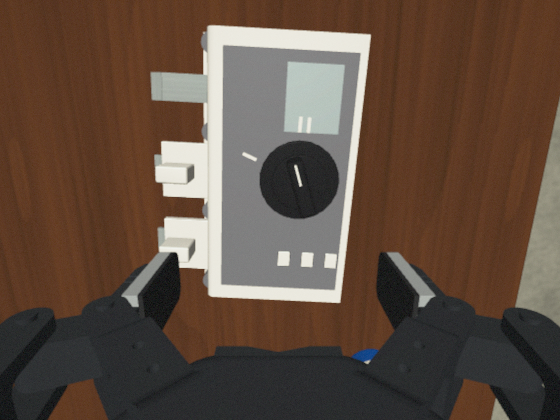

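```bash
cat > h.py <<'E'
from cell import telemetry, eyes, manip
import cv2, numpy as np
from scipy.spatial.transform import Rotation as Ro
def pose(s=None):
    s=s or telemetry.get_state()
    q=s["ee_rot"]; T=np.eye(4); T[:3,:3]=Ro.from_quat([q[1],q[2],q[3],q[0]]).as_matrix(); T[:3,3]=s["tcp_pos"]; return T
def grab(n,save=None):
    T=pose(); f=eyes.grab_frame(n); f["T"]=f.get("world_from_camera") if n!="wrist" else T@f["mount"]; f["tcp"]=T
    np.savez(f"pics/{save or n}.npz",K=f["camera_matrix"],T=f["T"],tcp=T,image=f["image"])
    if save: cv2.imwrite(f"pics/{save}.png",f["image"][:,:,::-1])
    return f
def load(s):
    d=np.load(f"pics/{s}.npz"); return {"camera_matrix":d["K"],"T":d["T"],"image":d["image"],"tcp":d["tcp"]}
def ray(f,uv):
    d=f["T"][:3,:3]@np.linalg.inv(f["camera_matrix"])@np.array([uv[0],uv[1],1.]); return f["T"][:3,3],d/np.linalg.norm(d)
def atz(f,uv,z):
    o,d=ray(f,uv); return o+d*(z-o[2])/d[2]
def tri(*fu):
    A=np.zeros((3,3));b=np.zeros(3);L=[]
    for f,uv in fu:
        o,d=ray(f,uv);P=np.eye(3)-np.outer(d,d);A+=P;b+=P@o;L.append((o,P))
    p=np.linalg.solve(A,b); return p,[round(float(np.linalg.norm(P@(p-o))),2) for o,P in L]
def proj(f,p):
    p=np.atleast_2d(p); c=(p-f["T"][:3,3])@f["T"][:3,:3]; q=c@f["camera_matrix"].T; return q[:,:2]/q[:,2:]
def crop(s,x0,y0,x1,y1,k,name):
    im=cv2.imread(f"pics/{s}.png")[y0:y1,x0:x1]; cv2.imwrite(f"pics/{name}.png",cv2.resize(im,None,fx=k,fy=k,interpolation=cv2.INTER_CUBIC))
def st():
    s=telemetry.get_state(); T=pose(s); print("t",round(s["t"],2),"tcp",s["tcp_pos"].round(1),"ty",T[:3,1].round(3),"F",s["force"].round(1),"gap",round(s["finger_gap"],3))
    return s
E
python3 - <<'E'
from h import *
f=grab("wrist","b_wrist"); fs=grab("scene","b_scene"); fd=grab("side","b_side")
for n,uv in dict(c1=(208,28),c2=(370,37),c3=(341,302),c4=(209,296)).items(): print(n,atz(f,uv,62).round(1))
print("dial",atz(f,(298,180),76).round(1))
for n,uv in dict(f1=(350,215),f2=(387,237),tray=(205,147),ye=(405,323),red=(432,270)).items(): print(n,atz(fs,uv,4).round(1))
for n,uv in dict(f1=(208,217),f2=(197,199),tray=(303,349)).items(): print(n,atz(fd,uv,4).round(1))
crop("b_wrist",140,10,400,320,2,"b_c1")
crop("b_scene",150,110,430,350,2.5,"b_c2")
crop("b_side",150,150,430,390,2.5,"b_c3")
E
```

```text
c1 [589.  136.8  62. ]
c2 [728.5 129.9  62. ]
c3 [ 716.7 -128.4   62. ]
c4 [ 576.  -121.5   62. ]
dial [667.7   7.   76. ]
f1 [428.7 240.    4. ]
f2 [428.  375.1   4. ]
tray [ 500.3 -341.7    4. ]
ye [637.6 547.7   4. ]
red [446.  535.5   4. ]
f1 [439.7 241.3   4. ]
f2 [432.5 370.1   4. ]
tray [ 499.6 -338.7    4. ]
```

View pics/b_c1.png

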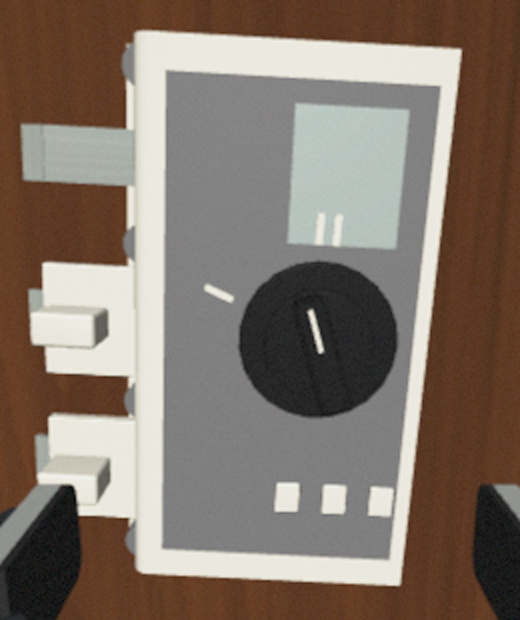

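View pics/b_c2.png

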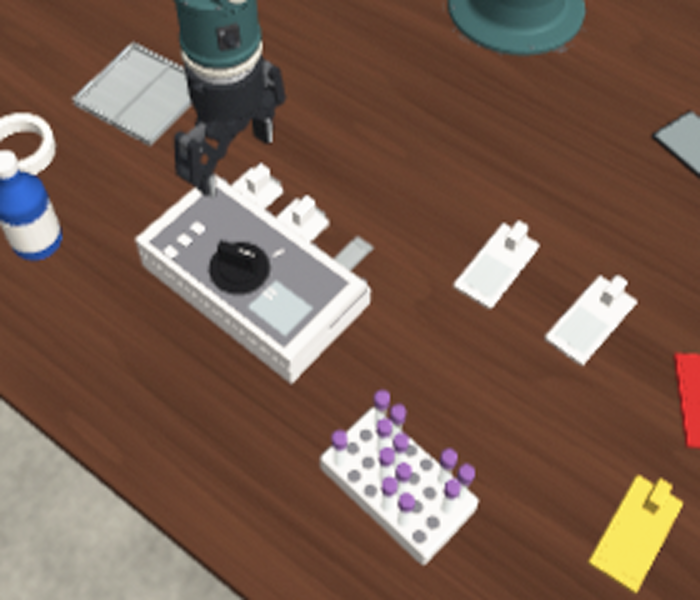

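View pics/b_c3.png

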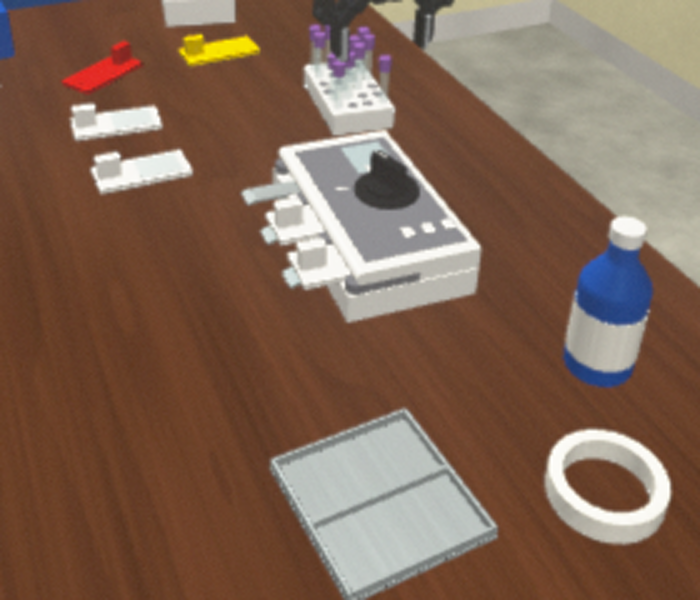

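>>> play_rows(
  deltas=[
    [1,0,-4,2,0],
    [1,0,-8,5,0],
    [1,0,-8,5,0],
    [1,0,-8,5,0],
  ],
)

```text
t: 0.7
tcp_pos: [569.5, -50.9, 231.6]
ee_rot: [0.5, 0.501, 0.499, -0.5]
force: [1.0, 0.3, 0.4]
finger_gap: 0.999
```

```bash
python3 - <<'E'
from h import *
st()
grab("wrist","c_wrist"); cv2.imwrite("pics/c_big.png",cv2.resize(cv2.imread("pics/c_wrist.png"),(784,588),interpolation=cv2.INTER_CUBIC))
E
```

```text
t 0.7 tcp [569.5 -50.9 231.6] ty [ 1.    -0.002  0.   ] F [1.  0.3 0.4] gap 0.999
```

View pics/c_big.png

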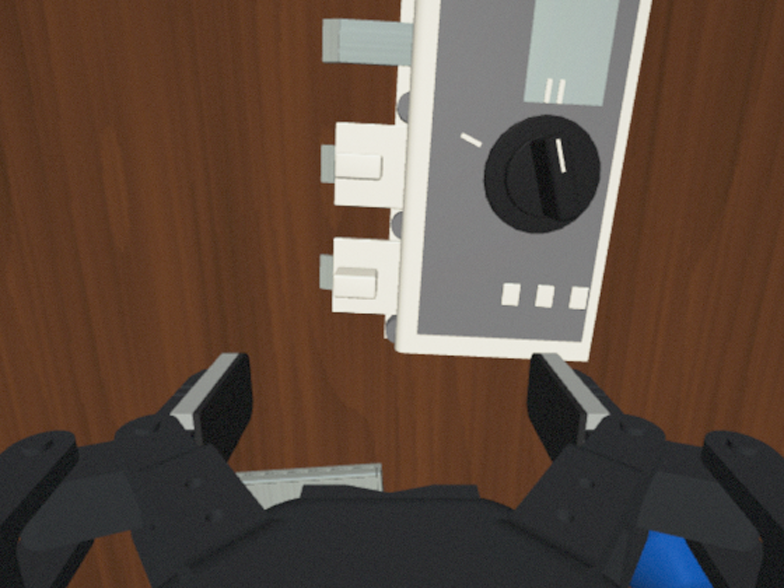

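```bash
python3 - <<'E'
from h import *
b=load("b_wrist"); c=load("c_wrist")
p1=tri((b,(295,165)),(c,(398.6,100))); p2=tri((b,(300,186)),(c,(402.9,122.1))); print(p1,p2)
for n,x,y in [("b",298,180),("c",388,125)]:
    crop(n+"_wrist",x-50,y-50,x+50,y+50,7.5,n+"_dial")
a=cv2.imread("pics/b_dial.png");d=cv2.imread("pics/c_dial.png")
cv2.imwrite("pics/d_dial.png",cv2.resize(np.hstack([a,d]),(800,400)))
crop("c_wrist",225,70,305,240,4,"c_fins")
E
```

```text
(array([663.24344215,  25.39149427, 106.81708744]), [0.18, 0.18]) (array([667.38255583,   8.6064111 , 109.38247073]), [0.01, 0.01])
```

View pics/d_dial.png

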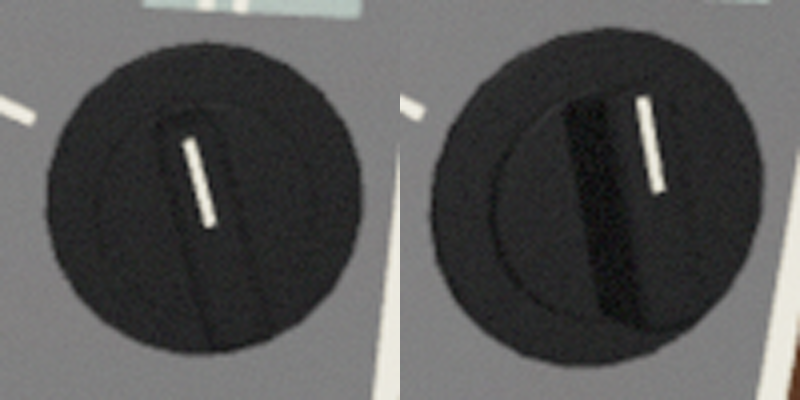

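View pics/c_fins.png

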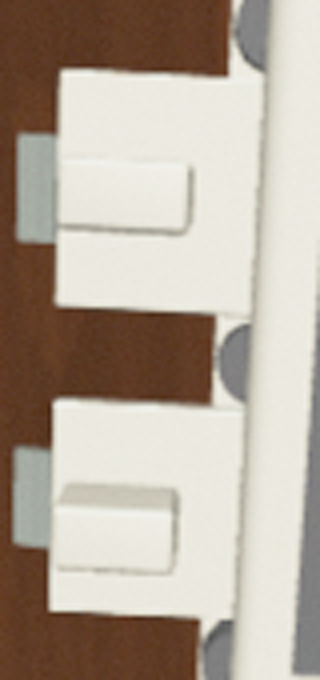

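```bash
python3 - <<'E'
from h import *
b=load("b_wrist"); c=load("c_wrist")
for u,v in [((295,165),(398.25,99.5)),((300.75,186.5),(402.75,122.75)),((299,179.25),(387.5,124.2))]:
    print(tri((b,u),(c,v)))
B=[atz(b,u,106) for u in [(295,165),(300.75,186.5)]]; C=[atz(c,u,106) for u in [(398.25,99.5),(402.75,122.75)]]
for P in (B,C):
    d=P[0]-P[1]; print(P[0].round(1),P[1].round(1),np.linalg.norm(d).round(1),"theta",np.arctan2(d[1],-d[0]))
print("disc",atz(b,(299,179.25),76),atz(c,(387.5,124.2),76))
# ticks on deck z=62 ; c crop origin (338,75)
for u in [(310/1.,0)]: pass
# fins in c: crop origin (225,70) x4; fin tops z=72
for n,P in dict(f2=[(57,165),(187,165),(187,230),(57,228)],f3=[(57,505),(172,510),(172,573),(55,568)]).items():
    Q=np.array([atz(c,(225+x/4,70+y/4),72) for x,y in P]); print(n,Q.round(1)[:,:2].tolist(),Q.mean(0).round(1))
for n,P in dict(p2=[(60,68),(56,303)],p3=[(53,398),(50,610)]).items():
    Q=np.array([atz(c,(225+x/4,70+y/4),44) for x,y in P]); print(n,Q.round(1)[:,:2].tolist(),Q.mean(0).round(1))
E
```

```text
(array([663.12384373,  25.57259609, 106.67392376]), [0.05, 0.05])
(array([668.0446483 ,   7.93784149, 107.65030998]), [0.14, 0.14])
(array([669.23318278,   5.73434273,  66.70127417]), [0.11, 0.11])
[663.2  25.4 106. ] [668.2   7.5 106. ] 18.7 theta 1.2969685141129637
[663.3  25.6 106. ] [668.6   8.  106. ] 18.4 theta 1.2818887715092595
disc [668.57932307   7.66760277  76.        ] [666.28583176   5.9357854   76.        ]
f2 [[535.2, 17.1], [564.0, 17.1], [563.9, 3.0], [534.8, 3.5]] [549.5  10.2  72. ]
f3 [[532.8, -60.6], [560.0, -61.8], [559.9, -77.5], [531.8, -76.2]] [546.1 -69.   72. ]
p2 [[533.4, 39.5], [530.7, -15.8]] [532.1  11.8  44. ]
p3 [[529.2, -39.7], [526.6, -96.3]] [527.9 -68.   44. ]
```

>>> play_rows(
  deltas=[
    [0.6,0,4,-2,-0.14],
    [0.6,2,8,-4,-0.28],
    [0.6,5,9.9,-5.7,-0.28],
    [0.6,9,9.9,-5.7,-0.28],
    [0.6,9,9.9,-5.7,-0.28],
    [0.6,9,9.9,-5.7,-0.28],
  ],
)

```text
t: 1.35
tcp_pos: [669.7, 7.6, 141.3]
ee_rot: [0.565, 0.425, 0.565, -0.425]
force: [0.3, -0.9, 0.2]
finger_gap: 0.599
```

```bash
python3 - <<'E'
from h import *
st()
f=grab("wrist","d_wrist")
T=pose()
print(proj(f,[668.5,6,106]),proj(f,T[:3,3]))
E
```

```text
t 1.35 tcp [669.7   7.6 141.3] ty [ 0.961  0.277 -0.   ] F [ 0.3 -0.9  0.2] gap 0.599
[[275.20199333 234.68210141]] [[279.60618468 261.71331202]]
```

View pics/d_wrist.png

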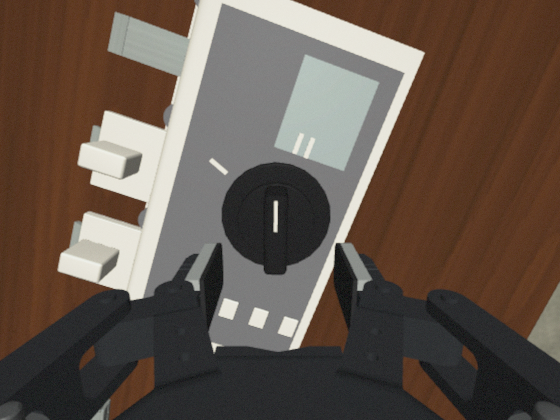

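```bash
python3 - <<'E'
from h import *
f=load("d_wrist"); T=f["tcp"]
for uv in [(275.3,230),(275.3,186),(275.3,274),(275.3,201),(276,232)]:
    p=atz(f,uv,106); print(p.round(1), ((p-T[:3,3])@T[:3,:3]).round(1))
# triangulate line ends with three views
b=load("b_wrist"); c=load("c_wrist")
print(tri((b,(295,165)),(c,(398.25,99.5)),(f,(275.3,201))), tri((b,(300.75,186.5)),(c,(402.75,122.75)),(f,(276,232))))
E
```

```text
[667.8   8.8 106. ] [35.3 -1.5 -1.6]
[660.6  33.6 106. ] [ 35.3  -1.5 -27.5]
[675.4 -18.  106. ] [35.3 -1.5 26.2]
[663.   25.3 106. ] [ 35.3  -1.5 -18.9]
[668.5   7.7 106. ] [35.3 -1.1 -0.4]
(array([663.03670677,  25.58020899, 106.88803716]), [0.11, 0.03, 0.09]) (array([668.26603367,   7.91069104, 106.93439946]), [0.26, 0.13, 0.18])
```

>>> play_rows(
  deltas=[
    [0.6,3,-0.14,-0.1,0],
    [0.6,5.9,-0.14,-0.1,0],
    [0.6,5.9,-0.14,-0.1,0],
    [0,5.9,-0.14,-0.1,0],
    [0,5.9,-0.14,-0.1,0],
    [0,5.9,-0.14,-0.1,0],
    [0,5.9,-0.14,-0.1,0],
    [0,5.9,-0.14,-0.1,0],
    [0,5.9,-0.14,-0.1,0],
  ],
)

```text
t: 2.3
tcp_pos: [668.3, 7.0, 86.8]
ee_rot: [0.565, 0.426, 0.564, -0.426]
force: [-8.1, -1.4, 8.0]
finger_gap: 0.149
```

```bash
python3 - <<'E'
from h import *
s=st(); print(s["moment"])
f=grab("wrist","e_wrist")
E
```

```text
t 2.3 tcp [668.3   7.   86.8] ty [0.961 0.276 0.001] F [-8.1 -1.4  8. ] gap 0.149
[-0.3410309   1.68511971 -0.00391018]
```

View pics/e_wrist.png

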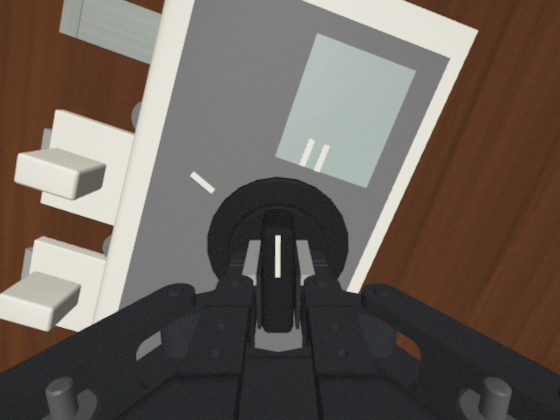

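```bash
python3 - <<'E'
from h import *
b=load("b_wrist"); c=load("c_wrist"); e=load("e_wrist"); d=load("d_wrist")
ax=np.array([668.2,7.3])
for f,P in [(b,[(242.5,154),(256.5,159.5)]),(c,[(461/1.4,135/1.4),(481/1.4,145/1.4)]),(d,[(210,159),(228,174)]),(e,[(192,174),(214,191)])]:
    Q=[atz(f,u,62)[:2] for u in P]; m=(Q[0]+Q[1])/2-ax; l=Q[0]-Q[1]
    print(np.round(Q,1).tolist(),"about axis",np.arctan2(m[1],-m[0]),"own dir",np.arctan2(l[1],-l[0]))
for f,P in [(b,[(300.5,125),(309.5,125)]),(c,[(548/1.4,91/1.4),(561/1.4,92/1.4)]),(d,[(298.5,144),(309.5,148)]),(e,[(307,153),(322,158)])]:
    Q=[atz(f,u,62)[:2] for u in P]; m=(Q[0]+Q[1])/2-ax
    print(np.round(Q,1).tolist(),"run about axis",np.arctan2(m[1],-m[0]))
E
```

```text
[[615.7, 29.1], [628.8, 23.9]] about axis 0.3954485038055174 own dir 0.3754675341709152
[[616.0, 30.0], [629.3, 23.8]] about axis 0.4063251373626708 own dir 0.4380477912446835
[[615.4, 29.9], [629.5, 23.4]] about axis 0.40016012274781326 own dir 0.43589877752286504
[[615.7, 29.4], [628.7, 23.8]] about axis 0.39732753542504146 own dir 0.4107066763089405
[[669.9, 55.8], [678.2, 55.8]] run about axis 1.6917175266513336
[[669.9, 56.5], [678.2, 55.9]] run about axis 1.6898252947263228
[[669.9, 56.2], [677.8, 55.7]] run about axis 1.686135392026491
[[669.6, 56.2], [677.7, 55.8]] run about axis 1.6817446052744405
```

>>> play_rows(
  deltas=[
    [0,-0.3,0,0,0],
    [0,-0.3,0,0,-0.12],
    [0,-0.3,0,0,-0.24],
    [0,-0.3,0,0,-0.36],
    [0,-0.3,0,0,-0.48],
    [0,-0.3,0,0,-0.6],
    [0,-0.3,0,0,-0.72],
    [0,-0.3,0,0,-0.85],
    [0,-0.3,0,0,-0.85],
    [0,-0.3,0,0,-0.85],
  ],
)

```text
t: 3.35
tcp_pos: [666.2, 5.4, 87.3]
ee_rot: [0.688, 0.155, 0.691, -0.157]
force: [0.4, -3.6, -23.9]
finger_gap: 0.147
```

```bash
python3 - <<'E'
from h import *
s=st(); print(s["moment"]); T=pose(); print("thetaw",np.pi/2-np.arctan2(T[1,1],T[0,1]))
E
```

```text
t 3.35 tcp [666.2   5.4  87.3] ty [ 0.431  0.902 -0.003] F [  0.4  -3.6 -23.9] gap 0.147
[-0.66715559 -0.2266381   0.07533201]
thetaw 0.445609797165055
```

>>> play_rows(
  deltas=[
    [0.0,0.1,0,0,0],
    [0.6,0.1,0,0,0],
    [0.6,0,0,0,0],
    [0.6,0,0,0,0],
    [0.6,-5,0,0,0],
    [0.6,-9,0,0,0],
    [0.6,-9,0,0,0],
  ],
)

```text
t: 4.05
tcp_pos: [671.4, 6.7, 185.8]
ee_rot: [0.693, 0.157, 0.686, -0.156]
force: [0.8, -0.1, -0.0]
finger_gap: 0.597
```

```bash
python3 - <<'E'
from h import *
s=st(); f=grab("wrist","g_wrist"); crop("g_wrist",180,100,400,300,3.5,"g_c")
E
```

```text
t 4.05 tcp [671.4   6.7 185.8] ty [0.431 0.902 0.004] F [ 0.8 -0.1 -0. ] gap 0.597
```

View pics/g_c.png

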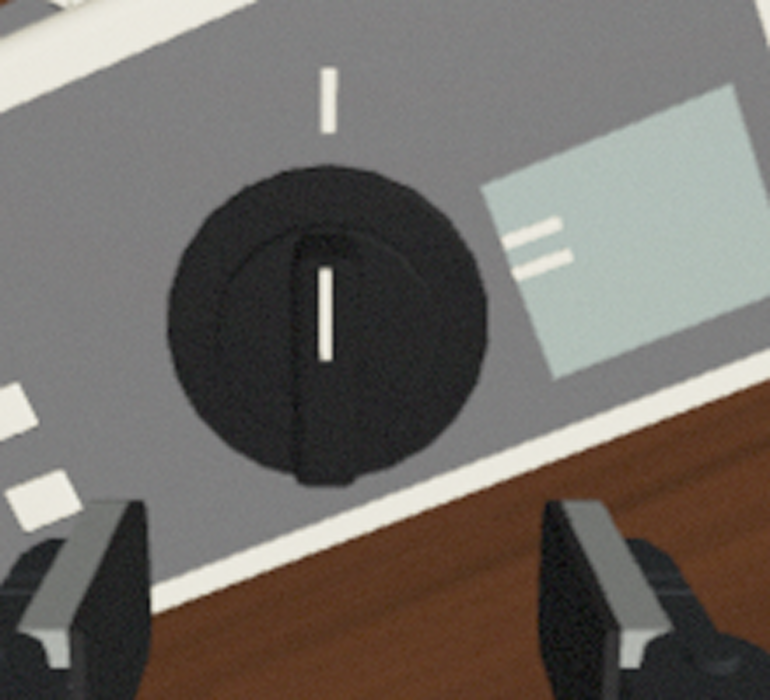

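View pics/g_wrist.png

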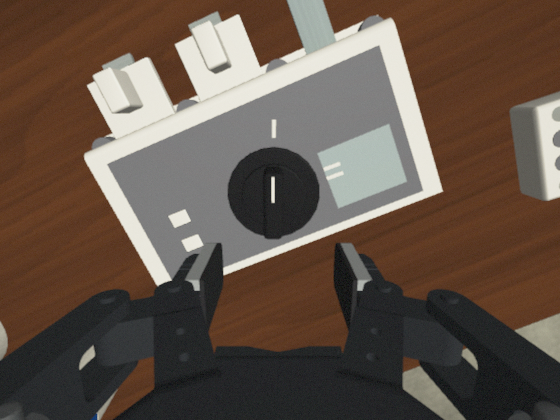

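```bash
cat >> h.py <<'E'
def to(x,y,z,ang=None):
    T=pose(); d=(np.array([x,y,z])-T[:3,3])@T[:3,:3]/10
    a=np.arctan2(T[1,1],T[0,1]); r=0 if ang is None else -((ang-a+np.pi)%(2*np.pi)-np.pi)
    print("to tx,ty,tz(cm)",d.round(2),"roll",round(r,3))
E
python3 - <<'E'
from h import *
to(546,-30,170,1.524)
to(546,-30,190,1.524)
E
```

```text
to tx,ty,tz(cm) [ 1.19 -8.61 -9.59] roll -0.399
to tx,ty,tz(cm) [-0.81 -8.61 -9.58] roll -0.399
```

>>> play_rows(
  deltas=[
    [0.45,0,-2.9,-3.2,-0.13],
    [0.45,0.3,-5.8,-6.4,-0.26],
    [0.45,0.6,-8.6,-9.6,-0.4],
    [0.45,1,-8.6,-9.6,-0.4],
    [0.45,1,-8.6,-9.6,-0.4],
  ],
)

```text
t: 4.6
tcp_pos: [545.5, -30.4, 171.8]
ee_rot: [0.709, 0.016, 0.705, -0.017]
force: [1.2, 0.6, -0.7]
finger_gap: 0.454
```

```bash
python3 - <<'E'
from h import *
s=st(); f=grab("wrist","i_wrist"); cv2.imwrite("pics/i_big.png",cv2.resize(cv2.imread("pics/i_wrist.png"),(784,588),interpolation=cv2.INTER_CUBIC))
E
```

```text
t 4.6 tcp [545.5 -30.4 171.8] ty [ 0.048  0.999 -0.001] F [ 1.2  0.6 -0.7] gap 0.454
```

View pics/i_big.png

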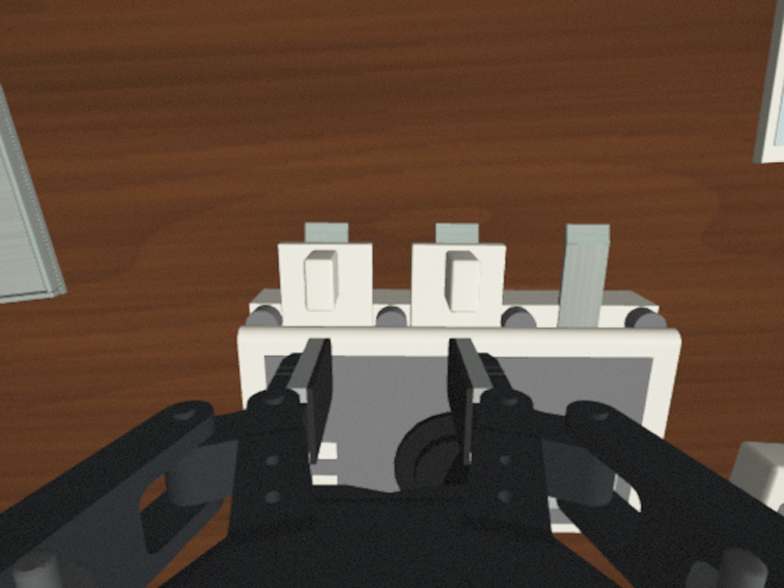

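```bash
python3 - <<'E'
from h import *
crop("i_wrist",190,155,370,240,4.4,"i_c")
E
```

```text
(no output)
```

View pics/i_c.png

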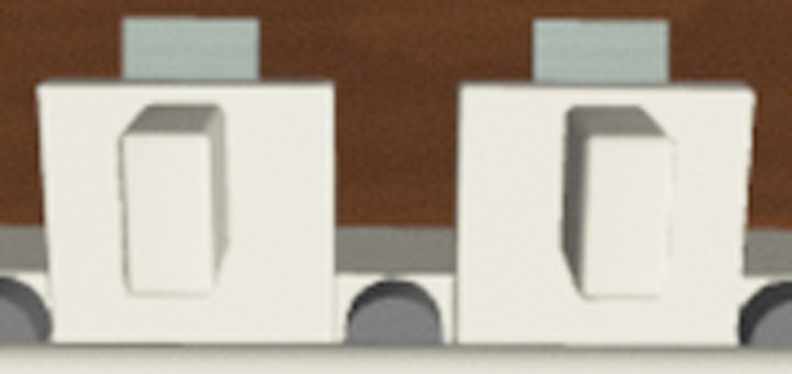

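```bash
python3 - <<'E'
from h import *
f=load("i_wrist")
def P(x,y,z): return atz(f,(190+x/4.4,155+y/4.4),z)
for n,x0,x1,y0,y1 in [("f3",122,211,132,293),("f2",584,668,135,296)]:
    q=np.array([P(x0,y0,72),P(x1,y0,72),P(x1,y1,72),P(x0,y1,72)]); print(n,q[:,:2].round(1).tolist(),q.mean(0).round(1))
for n,a,b in [("p3",(38,87),(333,86)),("p2",(461,88),(754,92))]:
    a=P(*a,44);b=P(*b,44); print(n,a.round(1),b.round(1),((a+b)/2).round(1))
c=load("c_wrist")
# triangulate fin corners c & i : f2 top +y,+x corner etc.
print(tri((c,(225+187/4,70+165/4)),(f,(190+668/4.4,155+296/4.4))),tri((c,(225+57/4,70+228/4)),(f,(190+584/4.4,155+135/4.4))))
print(tri((c,(225+172/4,70+573/4)),(f,(190+122/4.4,155+293/4.4))),tri((c,(225+57/4,70+505/4)),(f,(190+211/4.4,155+132/4.4))))
print(tri((c,(225+60/4,70+68/4)),(f,(190+754/4.4,155+92/4.4))),tri((c,(225+50/4,70+610/4)),(f,(190+38/4.4,155+87/4.4))))
E
```

```text
f3 [[530.2, -74.8], [530.9, -59.6], [559.9, -61.9], [559.2, -77.6]] [545.  -68.5  72. ]
f2 [[534.3, 4.2], [535.0, 18.6], [564.2, 18.8], [563.5, 4.0]] [549.2  11.4  72. ]
p3 [526.7 -95.4  44. ] [529.1 -39.6  44. ] [527.9 -67.5  44. ]
p2 [530.6 -15.4  44. ] [533.9  40.1  44. ] [532.2  12.4  44. ]
(array([563.72386431,  17.71841821,  74.13571757]), [0.74, 0.74]) (array([534.55998752,   3.86363912,  71.83075651]), [0.45, 0.45])
(array([559.79722655, -78.00435824,  70.12266661]), [0.03, 0.03]) (array([532.02767069, -60.87134823,  67.86745033]), [0.77, 0.77])
(array([533.58265928,  39.45996396,  45.98729626]), [0.17, 0.17]) (array([526.64323136, -95.57470932,  44.92714797]), [0.37, 0.37])
```

>>> play_rows(
  deltas=[
    [0.45,0,-2,0,0],
    [0.45,2,-3.84,0,0],
    [0.45,6,-3.84,0,0],
    [0.45,10,-3.84,0,0],
    [0.45,12.2,-3.84,0,0],
    [0.45,12.2,-3.84,0,0],
    [0.45,12.2,-3.84,0,0],
  ],
)

```text
t: 5.35
tcp_pos: [547.1, -67.6, 50.4]
ee_rot: [0.71, 0.016, 0.704, -0.017]
force: [-0.6, -0.0, 0.9]
finger_gap: 0.447
```

```bash
python3 - <<'E'
from h import *
s=st(); f=grab("wrist","j_wrist"); grab("side","j_side")
crop("j_side",200,170,360,290,5,"j_sc")
E
```

```text
t 5.35 tcp [547.1 -67.6  50.4] ty [ 0.046  0.999 -0.   ] F [-0.6 -0.   0.9] gap 0.447
```

View pics/j_wrist.png

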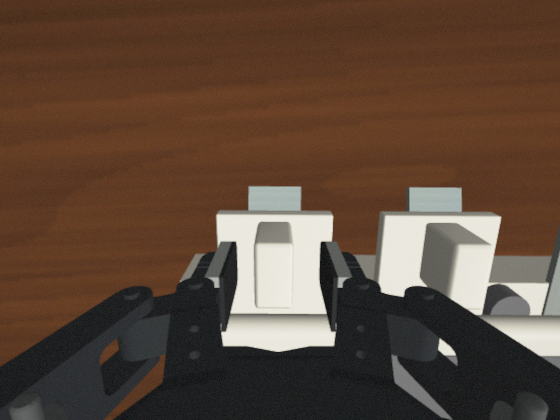

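View pics/j_sc.png

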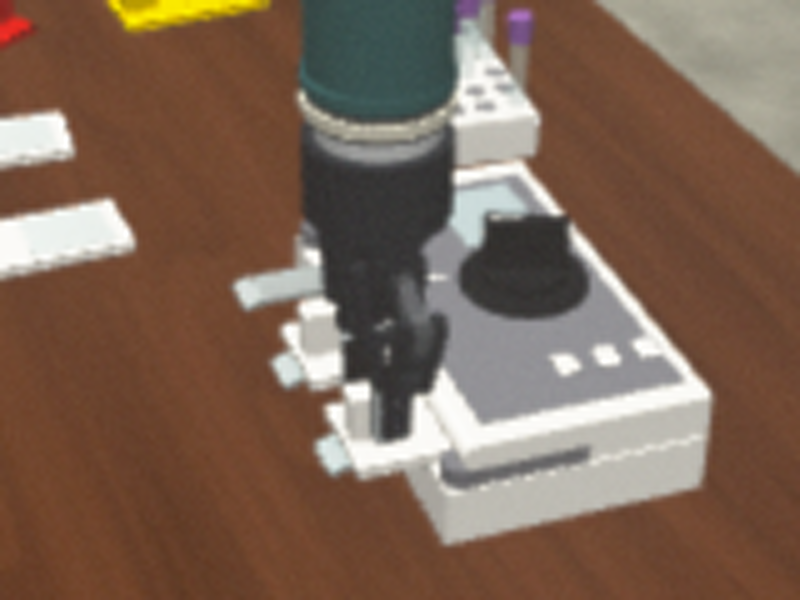

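>>> play_rows(
  deltas=[
    [0.45,0.1,-0.13,-0.3,0],
    [0.45,0.1,-0.13,-0.3,0],
    [0,0.1,-0.13,-0.3,0],
    [0,0.1,-0.13,-0.3,0],
    [0,0.1,-0.13,-0.3,0],
    [0,0.1,-0.13,-0.3,0],
    [0,0.1,-0.13,-0.3,0],
  ],
)

```text
t: 6.15
tcp_pos: [545.0, -69.3, 51.4]
ee_rot: [0.711, 0.016, 0.703, -0.017]
force: [-1.8, 0.3, 6.5]
finger_gap: 0.17
```

```bash
python3 - <<'E'
from h import *
s=st(); f=grab("wrist","k_wrist")
E
```

```text
t 6.15 tcp [545.  -69.3  51.4] ty [ 0.047  0.999 -0.001] F [-1.8  0.3  6.5] gap 0.17
```

View pics/k_wrist.png

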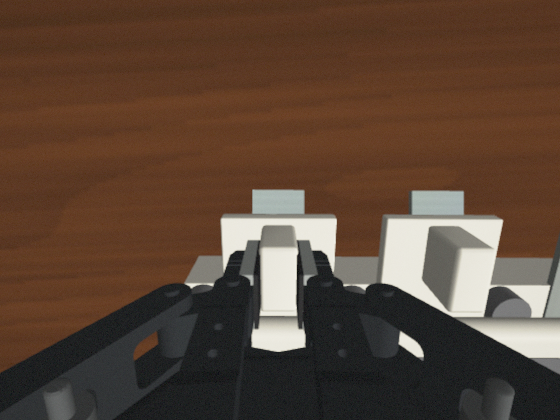

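>>> play_rows(
  deltas=[
    [0,-0.05,0,-1,0],
    [0,-0.05,0,-2.5,0],
    [0,-0.05,0,-4,0],
    [0,-0.05,0,-5.5,0],
    [0,-0.05,0,-7,0],
    [0,-0.05,0,-8.5,0],
    [0,-0.05,0,-9,0],
    [0,-0.05,0,-9,0],
  ],
)

```text
t: 7.0
tcp_pos: [454.2, -65.1, 51.1]
ee_rot: [0.711, 0.016, 0.703, -0.017]
force: [-2.4, -0.1, 4.0]
finger_gap: 0.174
```

```bash
python3 - <<'E'
from h import *
s=st(); f=grab("wrist","l_wrist")
E
```

```text
t 7.0 tcp [454.2 -65.1  51.1] ty [ 0.047  0.999 -0.002] F [-2.4 -0.1  4. ] gap 0.174
```

View pics/l_wrist.png

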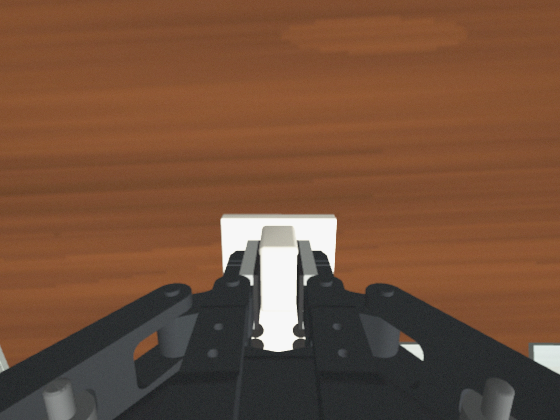

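>>> play_rows(
  deltas=[
    [0,-3,0,0,0],
    [0,-7,0,0,0],
    [0,-11,0,0,0],
    [0,-13,0,0,0],
    [0,-13,0,0,0],
  ],
)

```text
t: 7.55
tcp_pos: [455.6, -65.2, 183.8]
ee_rot: [0.713, 0.016, 0.701, -0.018]
force: [-0.2, 0.1, -0.7]
finger_gap: 0.17
```

```bash
python3 - <<'E'
from h import *
s=st(); f=grab("wrist","m_wrist"); d=grab("side","m_side"); grab("scene","m_scene")
crop("m_side",80,130,360,400,2.2,"m_sc")
b=load("b_side")
q=np.array([atz(b,(150+x/2.5,150+y/2.5),14) for x,y in [(405,410),(497,530),(352,598),(273,462)]])
print(q.round(1), q.mean(0)); 
for i in range(4): e=q[(i+1)%4]-q[i]; print(np.linalg.norm(e).round(1),np.arctan2(e[1],e[0]).round(3))
c=load("b_scene")
q=np.array([atz(c,(150+x/2.5,110+y/2.5),14) for x,y in [(135,43),(72,98),(152,142)]]);print(q.round(1))
i=load("i_wrist"); print([atz(i,(u/1.4,v/1.4),14).round(1) for u,v in [(65,292),(0,85)]])
E
```

```text
t 7.55 tcp [455.6 -65.2 183.8] ty [ 0.047  0.999 -0.003] F [-0.2  0.1 -0.7] gap 0.17
[[ 557.6 -266.1   14. ]
 [ 567.7 -408.2   14. ]
 [ 434.2 -419.1   14. ]
 [ 423.7 -277.3   14. ]] [ 495.78036505 -342.68371805   14.        ]
142.5 -1.5
133.9 -3.06
142.2 1.644
134.3 0.084
[[ 434.8 -407.4   14. ]
 [ 572.2 -402.6   14. ]
 [ 561.8 -252.6   14. ]]
[array([ 557.9, -251.7,   14. ]), array([ 426.7, -260.4,   14. ])]
```

View pics/m_sc.png

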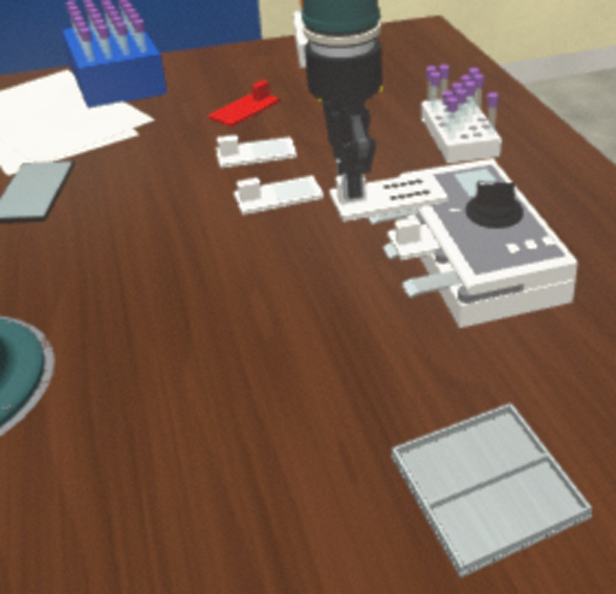

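View pics/m_wrist.png

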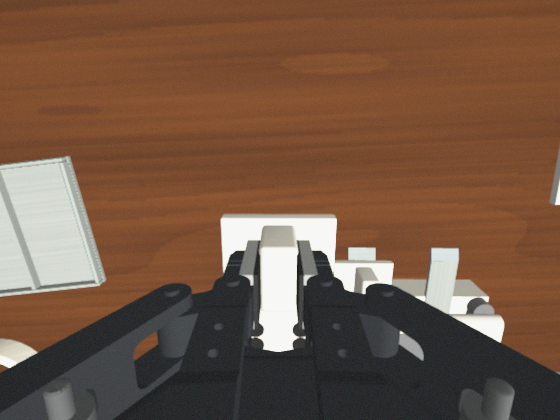

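```bash
python3 - <<'E'
from h import *
b=load("b_side");c=load("b_scene");m=load("m_wrist");i=load("i_wrist")
S=[(150+x/2.5,150+y/2.5) for x,y in [(405,410),(497,530),(352,598),(273,462)]]
C=[(150+x/2.5,110+y/2.5) for x,y in [(152,142),(72,98),(135,43)]]
for k in range(3): print(tri((b,S[k]),(c,C[k])))
print(S)
crop("m_wrist",0,140,130,310,4.5,"m_c")
crop("b_side",250,305,360,400,7,"b_c4")
for u in [(104,281),(70,157)]: print(atz(m,u,14))
print(tri((i,(65/1.4,292/1.4)),(m,(104,281))))
E
```

```text
(array([ 559.60582382, -258.77491491,    6.56345548]), [2.02, 2.02])
(array([ 569.9290543 , -405.89404336,    9.90826649]), [0.22, 0.22])
(array([ 433.58894238, -413.83203172,    8.035912  ]), [2.98, 2.98])
[(312.0, 314.0), (348.8, 362.0), (290.8, 389.2), (259.2, 334.8)]
[ 555.51022446 -254.3630651    14.        ]
[ 423.40721269 -261.31519836   14.        ]
(array([ 561.11454339, -260.6051046 ,    2.93859557]), [0.56, 0.56])
```

View pics/m_c.png

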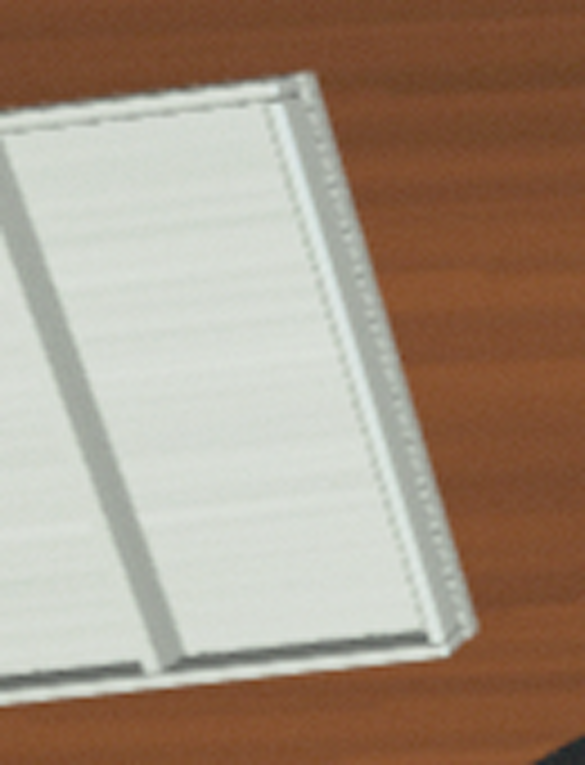

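View pics/b_c4.png

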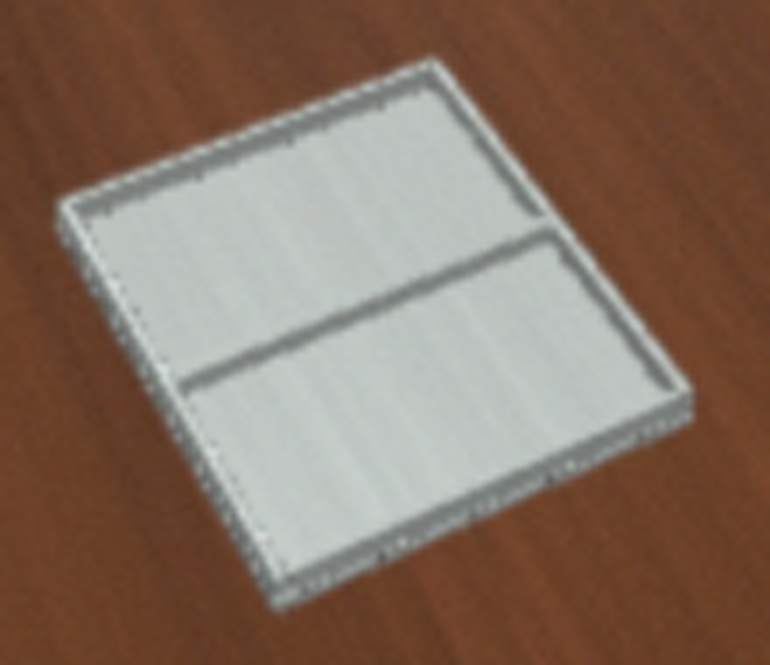

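>>> play_rows(
  deltas=[
    [0,0,-4,-0.7,0],
    [0,0,-8,-1.4,0],
    [0,0,-11.5,-1.5,0],
    [0,0,-11.5,-1.5,0],
    [0,0,-11.5,-1.5,0],
  ],
)

```text
t: 8.2
tcp_pos: [431.4, -179.1, 178.5]
ee_rot: [0.709, 0.017, 0.705, -0.017]
force: [-0.6, -0.2, -1.1]
finger_gap: 0.171
```

```bash
python3 - <<'E'
from h import *
s=st(); f=grab("wrist","n_wrist"); cv2.imwrite("pics/n_big.png",cv2.resize(cv2.imread("pics/n_wrist.png")[100:380,:400],(800,560),interpolation=cv2.INTER_CUBIC))
E
```

```text
t 8.2 tcp [ 431.4 -179.1  178.5] ty [0.049 0.999 0.   ] F [-0.6 -0.2 -1.1] gap 0.171
```

View pics/n_big.png

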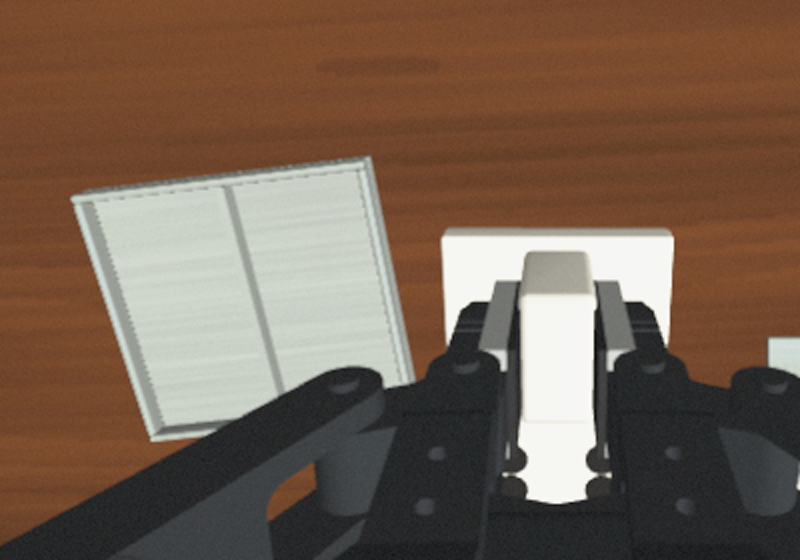

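```bash
python3 - <<'E'
from h import *
n=load("n_wrist");m=load("m_wrist");b=load("b_side");c=load("b_scene")
A=atz(n,(36.5,200),14);B=atz(n,(184,180.5),14);C=atz(n,(76.5,318.5),14);D=atz(m,(98.9,285.6),14)
# side: crop b_c4 origin (250,305) x7
S=dict(D=(433,62),C=(690,393),A=(280,580),B=(63,205))
P=dict(A=A,B=B,C=C,D=D)
W=dict(A=(n,(36.5,200)),B=(n,(184,180.5)),C=(n,(76.5,318.5)),D=(m,(98.9,285.6)))
for k in "ABCD":
    s=(250+S[k][0]/7,305+S[k][1]/7); print(k,P[k].round(1),"side",atz(b,s,14).round(1),"tri",tri(W[k],(b,s)))
for u,v in ["AB","AC","BD","CD"]:
    e=P[v]-P[u]; print(u,v,np.linalg.norm(e).round(1),np.arctan2(e[1],e[0]).round(3))
print(sum(P.values())/4)
E
```

```text
A [ 436.2 -412.4   14. ] side [ 433.9 -416.    14. ] tri (array([ 435.80024029, -414.26724063,   11.18455374]), [0.99, 0.99])
B [ 423.8 -267.7   14. ] side [ 423.8 -275.8   14. ] tri (array([ 425.61318586, -269.93613803,    6.60692986]), [0.36, 0.36])
C [ 568.5 -401.5   14. ] side [ 568.3 -406.3   14. ] tri (array([ 570.50762217, -404.03627348,   10.43214073]), [0.34, 0.34])
D [ 560.7 -260.9   14. ] side [ 557.5 -265.6   14. ] tri (array([ 560.66036653, -262.40833973,   10.9447463 ]), [1.53, 1.53])
A B 145.2 1.656
A C 132.8 0.082
B D 137.1 0.05
C D 140.9 1.626
[ 497.30458317 -335.59278579   14.        ]
```

```bash
python3 - <<'E'
from h import *
to(457.1,-374.9,100,1.639)
E
```

```text
to tx,ty,tz(cm) [  7.89 -19.54   3.41] roll -0.115
```

>>> play_rows(
  deltas=[
    [0,0,-3.5,0.6,-0.02],
    [0,0,-7.5,1.4,-0.04],
    [0,1,-11.5,2.1,-0.06],
    [0,3,-15.5,2.8,-0.09],
    [0,5,-18.5,3.3,-0.115],
    [0,7.5,-19.5,3.4,-0.115],
    [0,7.5,-19.5,3.4,-0.115],
    [0,7.5,-19.5,3.4,-0.115],
  ],
)

```text
t: 9.05
tcp_pos: [457.6, -372.2, 103.2]
ee_rot: [0.708, -0.024, 0.705, 0.026]
force: [0.6, -0.1, 0.1]
finger_gap: 0.171
```

```bash
python3 - <<'E'
from h import *
s=st(); f=grab("wrist","o_wrist"); grab("side","o_side"); crop("o_side",200,270,380,420,4.2,"o_sc")
E
```

```text
t 9.05 tcp [ 457.6 -372.2  103.2] ty [-0.071  0.997  0.002] F [ 0.6 -0.1  0.1] gap 0.171
```

View pics/o_wrist.png

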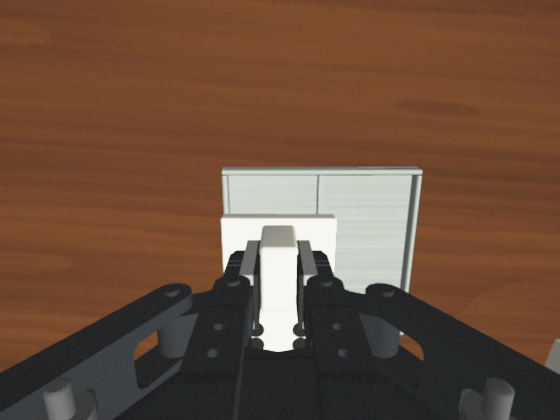

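View pics/o_sc.png

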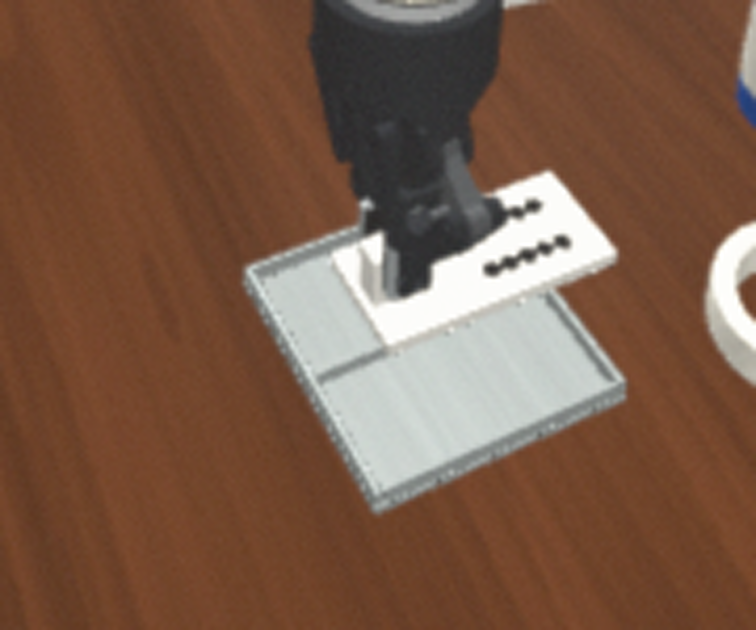

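```bash
python3 - <<'E'
from h import *
f=load("o_wrist"); T=f["tcp"]
crop("o_wrist",210,155,430,290,3.6,"o_c")
for uv,z in [((223,168),14),((421,168),14),((318,175),14),((411,275),14)]:
    p=atz(f,uv,z); print(uv,p.round(1),((p-T[:3,3])@T[:3,:3]).round(1))
for uv in [(222,214.5),(336,214.5)]:
    p=atz(f,uv,T[2,3]-15+8); print(uv,((p-T[:3,3])@T[:3,:3]).round(1))
E
```

```text
(223, 168) [ 432.4 -412.4   14. ] [ 88.9 -38.6 -28.4]
(421, 168) [ 422.3 -272.    14. ] [ 89.3 102.2 -28.5]
(318, 175) [ 432.6 -344.6   14. ] [ 89.1  29.1 -23.4]
(411, 275) [ 506.1 -264.    14. ] [ 89.7 104.3  55.6]
(222, 214.5) [  6.8 -26.3 -19.5]
(336, 214.5) [  7.   28.1 -19.5]
```

View pics/o_c.png

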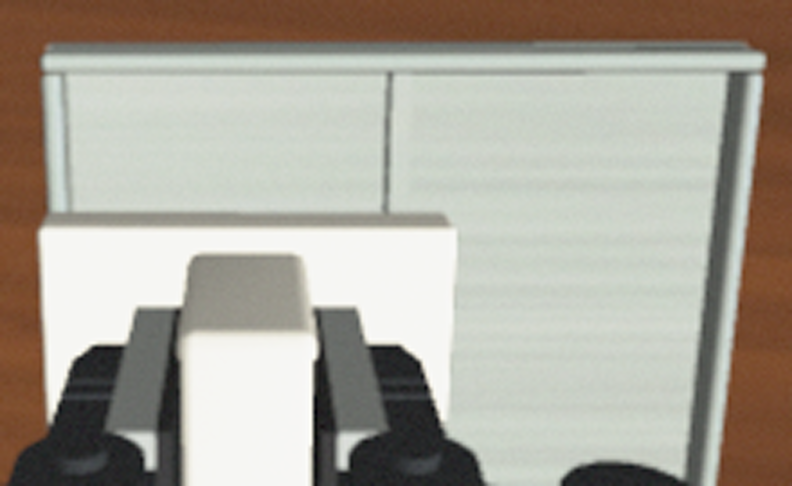

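>>> play_rows(
  deltas=[
    [0,2,-0.38,0.1,0],
    [0,5,-0.38,0.1,0],
    [0,7.2,-0.38,0.1,0],
    [0,8.1,-0.38,0.1,0],
    [0,8.1,-0.38,0.1,0],
    [0,8.1,-0.38,0.1,0],
  ],
)

```text
t: 9.75
tcp_pos: [461.4, -376.6, 25.4]
ee_rot: [0.71, -0.026, 0.703, 0.025]
force: [0.0, 0.2, 0.1]
finger_gap: 0.174
```

```bash
python3 - <<'E'
from h import *
s=st(); f=grab("wrist","p_wrist"); grab("side","p_side"); crop("p_side",200,270,380,420,4.2,"p_sc")
E
```

```text
t 9.75 tcp [ 461.4 -376.6   25.4] ty [-0.072  0.997 -0.002] F [0.  0.2 0.1] gap 0.174
```

View pics/p_wrist.png

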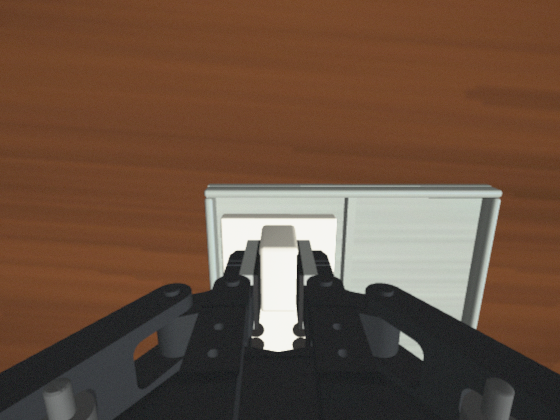

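View pics/p_sc.png

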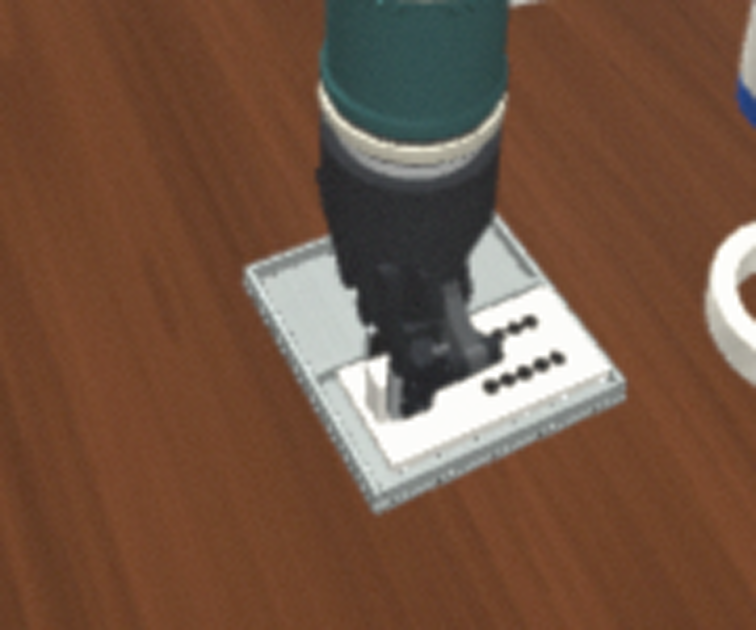

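```bash
python3 - <<'E'
from h import *
f=load("p_wrist"); T=f["tcp"]
for uv,z in [((206.5,190),14),((499,190),14),((206.5,196),14),((345,198),14)]:
    p=atz(f,uv,z); print(uv,p.round(1),((p-T[:3,3])@T[:3,:3]).round(1))
for uv in [(222,214.5),(336,214.5)]:
    p=atz(f,uv,T[2,3]-15+8); print(uv,((p-T[:3,3])@T[:3,:3]).round(1))
crop("p_wrist",195,170,510,300,2.5,"p_c")
E
```

```text
(206.5, 190) [ 433.6 -412.6   14. ] [ 11.2 -33.9 -30.4]
(499, 190) [ 423.3 -272.5   14. ] [ 10.9 106.6 -30.6]
(206.5, 196) [ 436.6 -412.6   14. ] [ 11.2 -34.1 -27.4]
(345, 198) [ 432.7 -345.7   14. ] [ 11.1  32.8 -26.6]
(222, 214.5) [  6.9 -26.3 -19.5]
(336, 214.5) [  6.8  28.1 -19.5]
```

View pics/p_c.png

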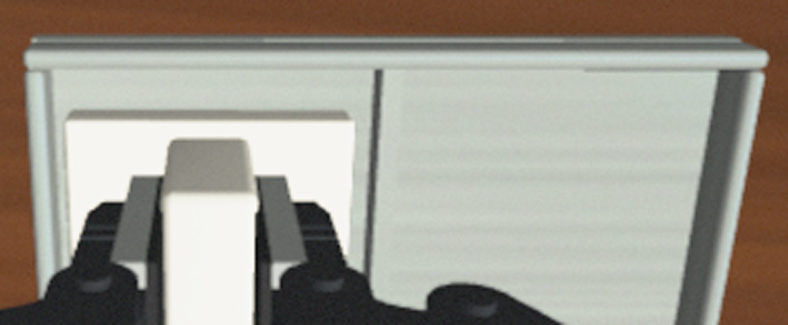

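>>> play_rows(
  deltas=[
    [0,0,0,-0.35,0],
    [0,0.3,0,-0.35,0],
    [0,0.6,0,-0.35,0],
    [0,0.6,0,-0.35,0],
  ],
)

```text
t: 10.25
tcp_pos: [457.9, -377.6, 19.6]
ee_rot: [0.71, -0.026, 0.703, 0.024]
force: [0.0, -0.7, 1.4]
finger_gap: 0.172
```

>>> play_rows(
  deltas=[
    [0.33,0,0,0,0],
    [0.33,0,0,0,0],
    [0.33,0,0,0,0],
    [0.33,-2,0,0,0],
    [0.33,-5,0,0,0],
    [0.33,-9,0,0,0],
    [0.45,-13,0,0,0],
    [0.45,-15,4,0,0],
    [0.45,-15,8,0,0],
    [0.45,-15,12,0,0],
    [0.45,-15,12,0,0],
  ],
)

```text
t: 11.35
tcp_pos: [448.0, -251.7, 169.6]
ee_rot: [0.71, -0.028, 0.703, 0.028]
force: [0.5, 0.1, 0.4]
finger_gap: 0.453
```

```bash
python3 - <<'E'
from h import *
s=st(); f=grab("wrist","q_wrist"); grab("side","q_side"); crop("q_side",100,150,380,420,2.2,"q_sc")
to(547.5,11,120,1.524)
E
```

```text
t 11.35 tcp [ 448.  -251.7  169.6] ty [-0.079  0.997 -0.001] F [0.5 0.1 0.4] gap 0.453
to tx,ty,tz(cm) [ 5.   26.01 11.82] roll 0.12
```

View pics/q_sc.png

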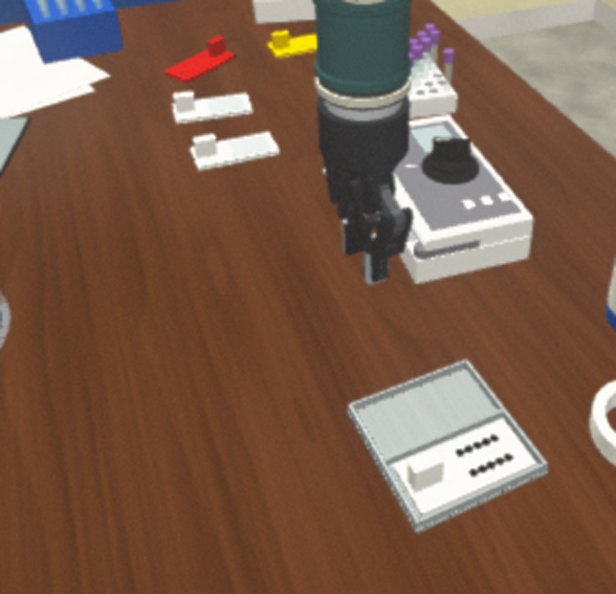

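View pics/q_wrist.png

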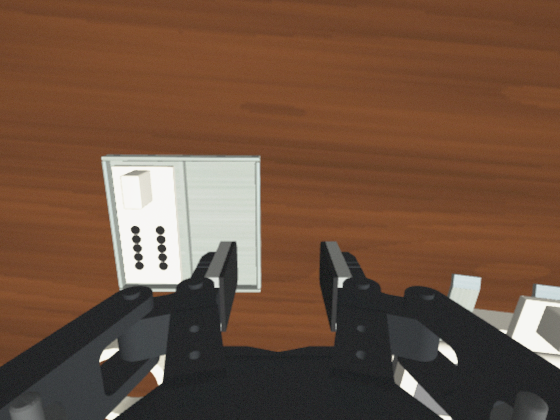

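>>> play_rows(
  deltas=[
    [0.45,0,4,2,0.04],
    [0.45,0,8,4,0.08],
    [0.45,0,12,6,0.12],
    [0.45,0,16,8,0.12],
    [0.45,0,20,9.5,0.12],
    [0.45,1,24,11,0.12],
    [0.45,3,26,11.8,0.12],
    [0.45,5,26,11.8,0.12],
    [0.45,5,26,11.8,0.12],
    [0.45,5,26,11.8,0.12],
  ],
)

```text
t: 12.45
tcp_pos: [547.6, 9.4, 119.7]
ee_rot: [0.71, 0.016, 0.704, -0.018]
force: [1.0, -0.5, -0.7]
finger_gap: 0.448
```

```bash
python3 - <<'E'
from h import *
s=st(); f=grab("wrist","r_wrist")
to(547.5,11,50,1.524)
E
```

```text
t 12.45 tcp [547.6   9.4 119.7] ty [ 0.049  0.999 -0.002] F [ 1.  -0.5 -0.7] gap 0.448
to tx,ty,tz(cm) [ 7.04  0.17 -0.13] roll -0.002
```

View pics/r_wrist.png

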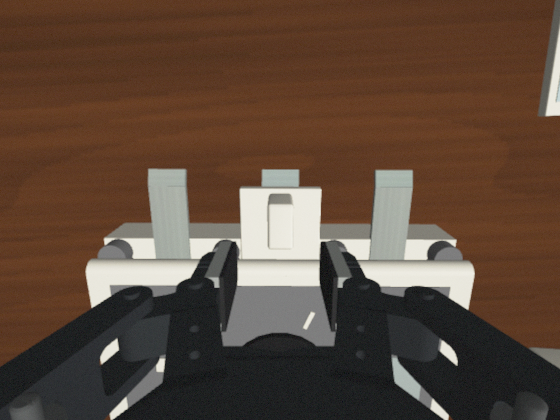

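>>> play_rows(
  deltas=[
    [0.45,3,0.15,-0.2,0],
    [0.45,6,0.15,-0.3,0],
    [0.45,7,0.15,-0.4,0],
    [0.45,7,0.15,-0.4,0],
    [0.45,7,0.15,-0.4,0],
  ],
)

```text
t: 13.0
tcp_pos: [545.9, 10.7, 51.7]
ee_rot: [0.711, 0.017, 0.702, -0.018]
force: [0.3, 1.3, 0.0]
finger_gap: 0.449
```

```bash
python3 - <<'E'
from h import *
s=st(); f=grab("wrist","s_wrist")
to(547.5,11,50,1.524)
E
```

```text
t 13.0 tcp [545.9  10.7  51.7] ty [ 0.05   0.999 -0.002] F [0.3 1.3 0. ] gap 0.449
to tx,ty,tz(cm) [0.2  0.03 0.13] roll -0.003
```

View pics/s_wrist.png

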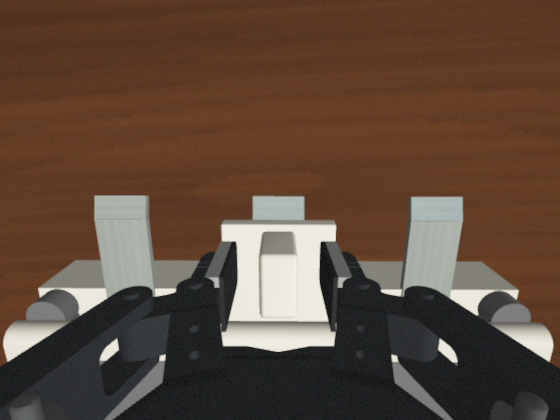

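Centred on the bay 2 fin; close and pull out.

>>> play_rows(
  deltas=[
    [0.45,0.15,0,0.1,0],
    [0,0.15,0,0.1,0],
    [0,0.15,0,0.1,0],
    [0,0.15,0,0.1,0],
    [0,0.1,0,0.1,0],
    [0,0.1,0,0.1,0],
  ],
)

```text
t: 13.65
tcp_pos: [547.6, 10.7, 51.4]
ee_rot: [0.712, 0.017, 0.702, -0.018]
force: [0.0, -0.6, 5.0]
finger_gap: 0.168
```

>>> play_rows(
  deltas=[
    [0,-0.05,0,-1,0],
    [0,-0.05,0,-2.5,0],
    [0,-0.05,0,-4,0],
    [0,-0.05,0,-5.5,0],
    [0,-0.05,0,-7,0],
    [0,-0.05,0,-8.5,0],
    [0,-0.05,0,-9,0],
    [0,-0.05,0,-9,0],
  ],
)

```text
t: 14.45
tcp_pos: [456.6, 15.3, 50.8]
ee_rot: [0.712, 0.016, 0.702, -0.018]
force: [-3.5, 0.7, 6.8]
finger_gap: 0.171
```

>>> play_rows(
  deltas=[
    [0,-3,0,0,0],
    [0,-7,0,0,0],
    [0,-11,0,0,0],
    [0,-12,0,0,0],
    [0,-12,0,0,0],
  ],
)

```text
t: 14.95
tcp_pos: [455.8, 15.4, 171.9]
ee_rot: [0.713, 0.016, 0.701, -0.019]
force: [0.9, 0.1, -0.5]
finger_gap: 0.174
```

```bash
python3 - <<'E'
from h import *
s=st(); f=grab("wrist","t_wrist"); d=grab("side","t_side")
crop("t_side",80,130,360,400,2.2,"t_sc")
to(453,-304,100,1.645)
E
```

```text
t 14.95 tcp [455.8  15.4 171.9] ty [ 0.05   0.999 -0.003] F [ 0.9  0.1 -0.5] gap 0.174
to tx,ty,tz(cm) [  7.07 -31.88   1.39] roll -0.124
```

View pics/t_sc.png

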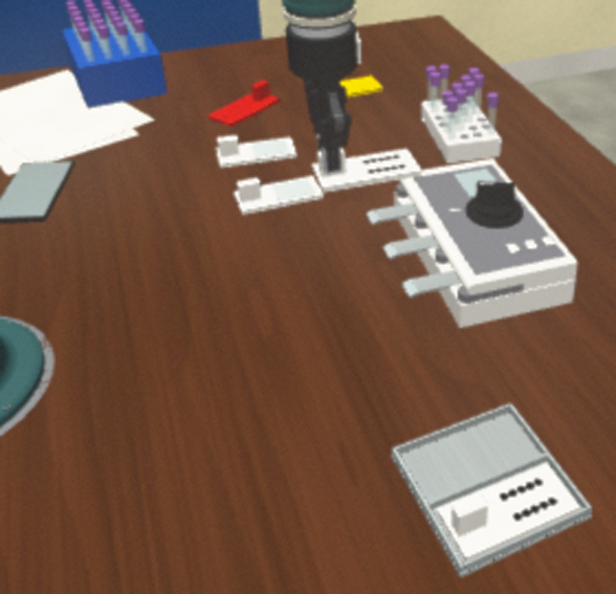

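View pics/t_wrist.png

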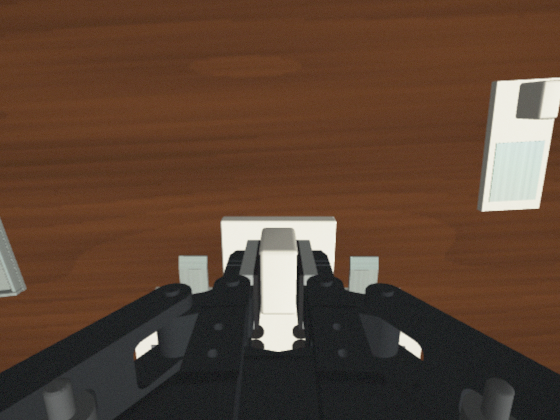

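>>> play_rows(
  deltas=[
    [0,0,-4,0.1,-0.02],
    [0,0,-8.5,0.3,-0.04],
    [0,0,-13,0.5,-0.06],
    [0,0,-17.5,0.7,-0.08],
    [0,0,-22,0.9,-0.1],
    [0,0,-26,1.1,-0.12],
    [0,1,-29.5,1.3,-0.12],
    [0,3,-32,1.4,-0.12],
    [0,6,-32.2,1.4,-0.12],
    [0,9,-32.2,1.4,-0.12],
    [0,10.5,-32.2,1.4,-0.12],
    [0,10.5,-32.2,1.4,-0.12],
  ],
)

```text
t: 16.25
tcp_pos: [451.1, -305.5, 62.1]
ee_rot: [0.708, -0.025, 0.705, 0.025]
force: [0.5, -0.1, 0.0]
finger_gap: 0.178
```

```bash
python3 - <<'E'
from h import *
s=st(); f=grab("wrist","u_wrist"); d=grab("side","u_side")
crop("u_side",200,270,380,420,4.2,"u_sc"); crop("u_wrist",130,140,430,300,2.6,"u_c")
E
```

```text
t 16.25 tcp [ 451.1 -305.5   62.1] ty [-0.071  0.997  0.001] F [ 0.5 -0.1  0. ] gap 0.178
```

View pics/u_sc.png

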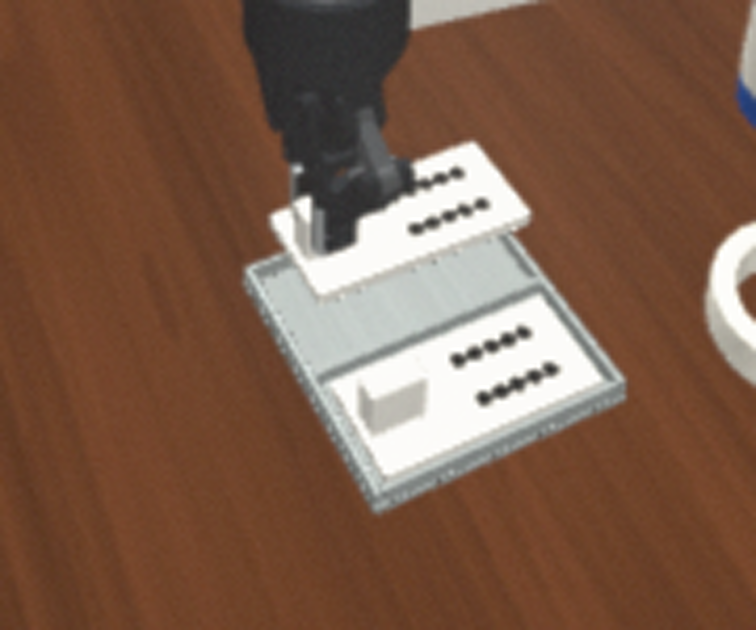

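View pics/u_c.png

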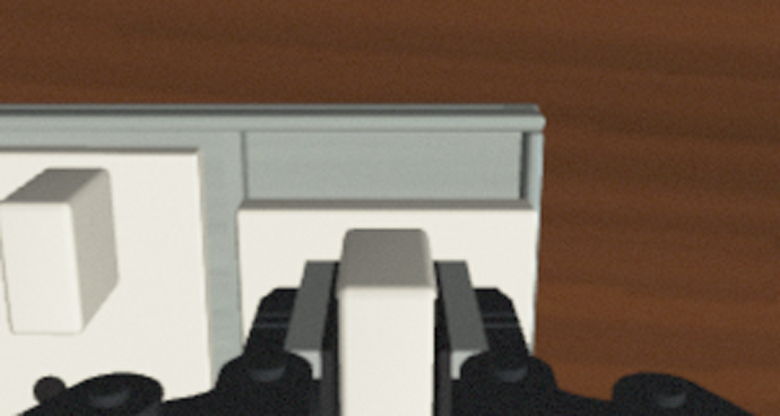

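```bash
python3 - <<'E'
from h import *
f=load("u_wrist"); T=f["tcp"]
def t(x,y,z): 
    p=atz(f,(130+x/2.6,140+y/2.6),z); return ((p-T[:3,3])@T[:3,:3]).round(1)
print("rim corner",t(544,116,14),"inner near",t(400,130,14), "divider",t(244,132,14))
print("cass",t(240,209,T[2,3]-7),t(537,208,T[2,3]-7))
E
```

```text
rim corner [ 48.   36.8 -25.3] inner near [ 48.    3.9 -21.9] divider [ 48.  -31.8 -21.4]
cass [  6.9 -26.2 -16.5] [  6.9  28.5 -16.7]
```

>>> play_rows(
  deltas=[
    [0,2,-0.12,0,0],
    [0,3.4,-0.12,0,0],
    [0,3.6,-0.12,0,0],
    [0,3.6,-0.12,0,0],
  ],
)

```text
t: 16.75
tcp_pos: [454.0, -308.0, 29.6]
ee_rot: [0.71, -0.026, 0.703, 0.024]
force: [-0.0, -0.5, -0.6]
finger_gap: 0.177
```

```bash
python3 - <<'E'
from h import *
s=st(); f=grab("wrist","v_wrist")
crop("v_wrist",130,140,430,300,2.6,"v_c")
E
```

```text
t 16.75 tcp [ 454.  -308.    29.6] ty [-0.072  0.997 -0.003] F [-0.  -0.5 -0.6] gap 0.177
```

View pics/v_c.png

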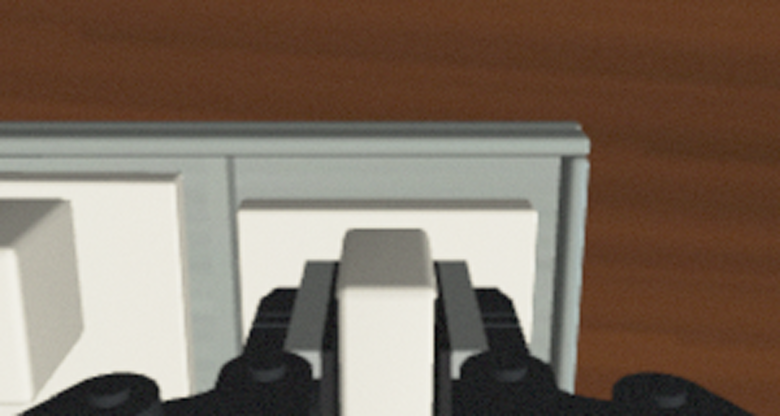

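>>> play_rows(
  deltas=[
    [0,0.4,0.1,-0.3,0],
    [0,0.8,0.1,-0.3,0],
    [0,1.0,0.1,-0.3,0],
    [0,1.0,0.1,-0.3,0],
  ],
)

```text
t: 17.2
tcp_pos: [451.3, -307.5, 19.9]
ee_rot: [0.71, -0.026, 0.703, 0.024]
force: [-0.8, 0.1, 0.2]
finger_gap: 0.171
```

>>> play_rows(
  deltas=[
    [0.33,0.05,0,0,0],
    [0.33,0.05,0,0,0],
    [0.33,0.05,0,0,0],
    [0.33,-2,0,0,0],
    [0.33,-5,0,0,0],
    [0.33,-9,0,0,0],
    [0.45,-13,0,0,0],
    [0.45,-15,4,0,0],
    [0.45,-15,8,0,0],
    [0.45,-15,12,0,0],
    [0.45,-15,12,0,0],
  ],
)

```text
t: 18.3
tcp_pos: [440.8, -182.0, 169.9]
ee_rot: [0.71, -0.029, 0.703, 0.027]
force: [-0.6, -1.5, -0.8]
finger_gap: 0.446
```

```bash
python3 - <<'E'
from h import *
s=st(); f=grab("wrist","w_wrist"); grab("side","w_side"); crop("w_side",100,150,380,420,2.2,"w_sc")
E
```

```text
t 18.3 tcp [ 440.8 -182.   169.9] ty [-0.079  0.997 -0.002] F [-0.6 -1.5 -0.8] gap 0.446
```

View pics/w_sc.png

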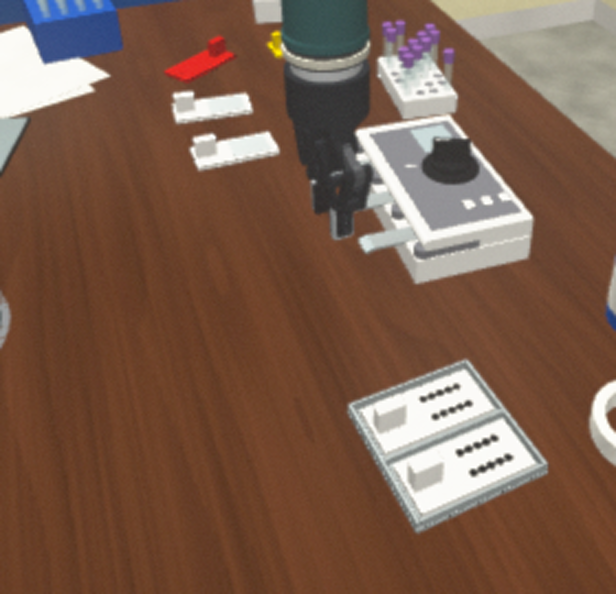

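View pics/w_wrist.png

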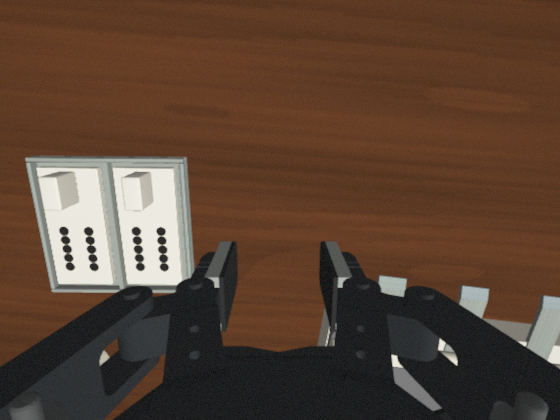

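```bash
python3 - <<'E'
from h import *
to(430,190,200,1.57)
E
```

```text
to tx,ty,tz(cm) [-3.17 37.65  1.68] roll 0.074
```

>>> play_rows(
  deltas=[
    [0.45,-1,4,0.5,0.04],
    [0.45,-2,8,0.8,0.07],
    [0.45,-3,12.5,1,0.07],
    [0.45,-3.2,17,1.3,0.07],
    [0.45,-3.2,21.5,1.7,0.07],
    [0.45,-3.2,26,1.7,0.07],
    [0.45,-3.2,30.5,1.7,0.07],
    [0.45,-3.2,34.5,1.7,0.07],
    [0.45,-3.2,37.5,1.7,0.07],
    [0.45,-3.2,37.5,1.7,0.07],
    [0.45,-3.2,37.5,1.7,0.07],
  ],
)

```text
t: 19.5
tcp_pos: [430.9, 187.9, 200.0]
ee_rot: [0.711, -0.003, 0.703, -0.0]
force: [0.3, -1.1, -1.2]
finger_gap: 0.447
```

```bash
python3 - <<'E'
from h import *
s=st(); f=grab("wrist","x_wrist"); grab("scene","x_scene")
cv2.imwrite("pics/x_big.png",cv2.resize(cv2.imread("pics/x_wrist.png"),(784,588),interpolation=cv2.INTER_CUBIC))
E
```

```text
t 19.5 tcp [430.9 187.9 200. ] ty [-0.003  1.    -0.004] F [ 0.3 -1.1 -1.2] gap 0.447
```

View pics/x_big.png

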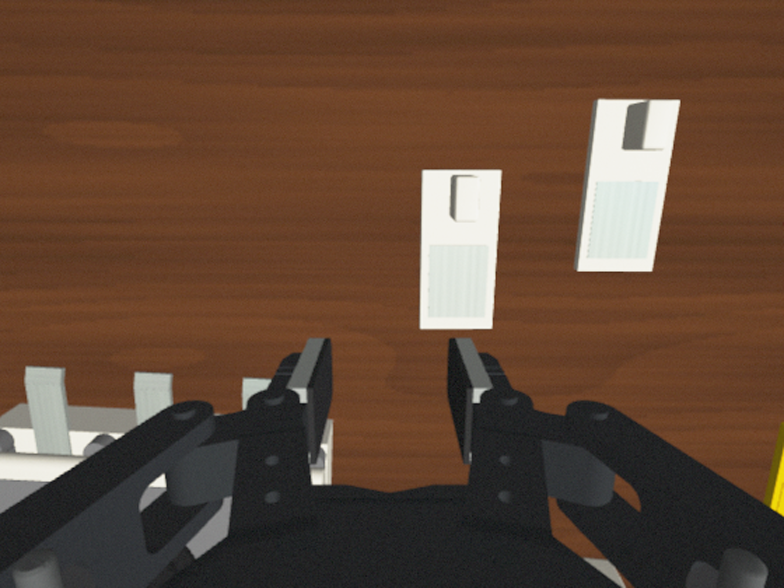

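```bash
python3 - <<'E'
from h import *
f=load("x_wrist")
def W(x,y,z): return atz(f,(x/1.4,y/1.4),z)
for n,P,F in [("A",[(423,170),(501,171),(492,328),(420,328)],[(458,177),(480,177),(478,221),(457,221)]),("B",[(597,100),(679,101),(654,270),(578,270)],[(649,103),(670,102),(663,150),(645,150)])]:
    q=np.array([W(*p,8) for p in P]); print(n,q[:,:2].round(1).tolist(),q.mean(0).round(1)); 
    e=(q[3]+q[2]-q[0]-q[1])/2; print(" len",np.linalg.norm(e).round(1),"yaw",np.arctan2(e[1],e[0]).round(3)); e=q[1]-q[0]; print(" wid",np.linalg.norm(e).round(1),"yaw",(np.arctan2(e[1],e[0])-np.pi/2).round(3))
    q=np.array([W(*p,36) for p in F]); print(" fin",q[:,:2].round(1).tolist(),q.mean(0).round(1))
# second view: t_wrist of A : plate corners ; 
g=load("t_wrist")
print(tri((f,(423/1.4,170/1.4)),(g,(493,81))), tri((f,(420/1.4,328/1.4)),(g,(480,211))))
E
```

```text
A [[374.7, 211.3], [375.1, 266.3], [493.4, 267.7], [493.7, 211.9]] [434.2 239.3   8. ]
 len 118.7 yaw 0.008
 wid 55.0 yaw -0.008
 fin [[378.0, 232.2], [378.0, 246.4], [406.5, 246.8], [406.6, 232.8]] [392.3 239.6  36. ]
B [[328.1, 327.9], [328.5, 383.4], [446.4, 385.5], [446.7, 328.8]] [387.4 356.4   8. ]
 len 118.3 yaw 0.012
 wid 55.5 yaw -0.007
 fin [[332.6, 348.7], [332.0, 361.6], [360.6, 362.1], [360.7, 350.6]] [346.5 355.8  36. ]
(array([374.51397612, 211.69987015,   1.1251988 ]), [0.41, 0.41]) (array([494.6223376 , 212.0395432 ,   5.61582455]), [0.04, 0.04])
```

```bash
python3 - <<'E'
from h import *
to(391,239.6,70,1.571)
E
```

```text
to tx,ty,tz(cm) [12.93  5.35 -4.13] roll 0.0
```

>>> play_rows(
  deltas=[
    [0.45,2,3,-2,0],
    [0.45,5,5.2,-4,0],
    [0.45,9,5.2,-4.1,0],
    [0.45,12.5,5.2,-4.1,0],
    [0.45,12.5,5.2,-4.1,0],
    [0.45,12.5,5.2,-4.1,0],
  ],
)

```text
t: 20.2
tcp_pos: [391.8, 237.3, 74.6]
ee_rot: [0.711, -0.001, 0.703, -0.002]
force: [-0.1, 0.5, 0.6]
finger_gap: 0.451
```

```bash
python3 - <<'E'
from h import *
s=st(); f=grab("wrist","y_wrist")
cv2.imwrite("pics/y_big.png",cv2.resize(cv2.imread("pics/y_wrist.png"),(784,588),interpolation=cv2.INTER_CUBIC))
E
```

```text
t 20.2 tcp [391.8 237.3  74.6] ty [ 0.001  1.    -0.005] F [-0.1  0.5  0.6] gap 0.451
```

View pics/y_big.png

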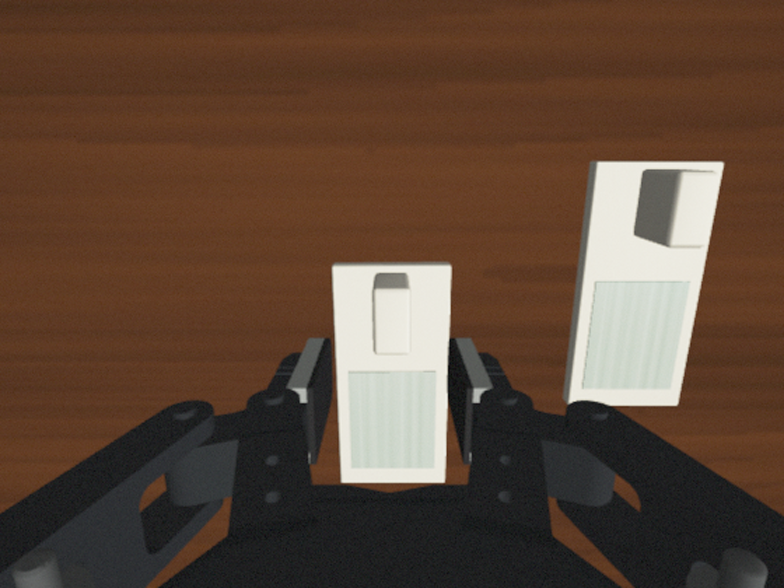

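```bash
python3 - <<'E'
from h import *
f=load("y_wrist"); T=f["tcp"]
q=np.array([atz(f,(x/1.4,y/1.4),36) for x,y in [(375,289),(409,289),(410,353),(374.5,353)]]); print(q.round(1),q.mean(0),((q.mean(0)-T[:3,3])@T[:3,:3]).round(1))
q=np.array([atz(f,(x/1.4,y/1.4),8) for x,y in [(333,265),(451,265),(445,482),(341,482)]]); print(q.round(1),q.mean(0),((q.mean(0)-T[:3,3])@T[:3,:3]).round(1))
g=load("x_wrist")
print(tri((f,(374.5/1.4,353/1.4)),(g,(457/1.4,221/1.4))),tri((f,(333/1.4,265/1.4)),(g,(423/1.4,170/1.4))))
E
```

```text
[[377.6 231.7  36. ]
 [377.6 245.7  36. ]
 [406.1 246.4  36. ]
 [406.1 231.3  36. ]] [391.85005306 238.7780184   36.        ] [38.6  1.7 -0.3]
[[374.3 211.2   8. ]
 [374.2 266.2   8. ]
 [493.8 267.4   8. ]
 [494.  211.6   8. ]] [434.07251989 239.09178572   8.        ] [67.   2.2 41.6]
(array([406.01289201, 231.97529797,  37.16036926]), [0.76, 0.76]) (array([374.59882682, 211.22700752,   7.19522229]), [0.16, 0.16])
```

>>> play_rows(
  deltas=[
    [0.45,3,0.15,-0.1,0],
    [0.45,5.5,0.15,-0.2,0],
    [0.45,5.9,0.15,-0.3,0],
    [0.45,5.9,0.15,-0.3,0],
    [0.45,5.9,0.15,-0.3,0],
  ],
)

```text
t: 20.75
tcp_pos: [391.4, 239.8, 18.1]
ee_rot: [0.712, -0.0, 0.702, -0.001]
force: [-0.2, 0.3, 0.9]
finger_gap: 0.452
```

```bash
python3 - <<'E'
from h import *
s=st(); f=grab("wrist","z_wrist"); to(391,238.9,15.2,1.571)
E
```

```text
t 20.75 tcp [391.4 239.8  18.1] ty [ 0.001  1.    -0.002] F [-0.2  0.3  0.9] gap 0.452
to tx,ty,tz(cm) [ 0.29 -0.09 -0.05] roll -0.002
```

View pics/z_wrist.png

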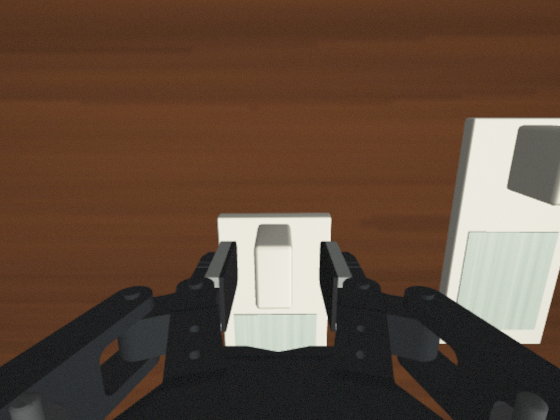

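>>> play_rows(
  deltas=[
    [0.45,0.3,-0.13,-0.05,0],
    [0.45,0.3,-0.13,-0.05,0],
    [0,0.3,-0.13,-0.05,0],
    [0,0.3,-0.13,-0.05,0],
    [0,0.3,-0.13,-0.05,0],
    [0,0.3,-0.13,-0.05,0],
    [0,0.3,-0.13,-0.05,0],
  ],
)

```text
t: 21.5
tcp_pos: [391.2, 238.6, 15.4]
ee_rot: [0.713, -0.0, 0.702, -0.001]
force: [0.2, -1.5, 5.6]
finger_gap: 0.173
```

>>> play_rows(
  deltas=[
    [0,-2,0,0,0],
    [0,-5,0,0,0],
    [0,-8.5,0,0,0],
    [0,-10,0,0,0],
    [0,-10,0,0,0],
  ],
)

```text
t: 22.0
tcp_pos: [390.9, 239.6, 117.3]
ee_rot: [0.714, 0.0, 0.7, -0.001]
force: [0.3, 0.5, -0.8]
finger_gap: 0.173
```

```bash
python3 - <<'E'
from h import *
s=st(); f=grab("wrist","aa_wrist"); grab("side","aa_side"); crop("aa_side",150,130,350,280,3.8,"aa_sc")
E
```

```text
t 22.0 tcp [390.9 239.6 117.3] ty [ 0.002  1.    -0.001] F [ 0.3  0.5 -0.8] gap 0.173
```

View pics/aa_wrist.png

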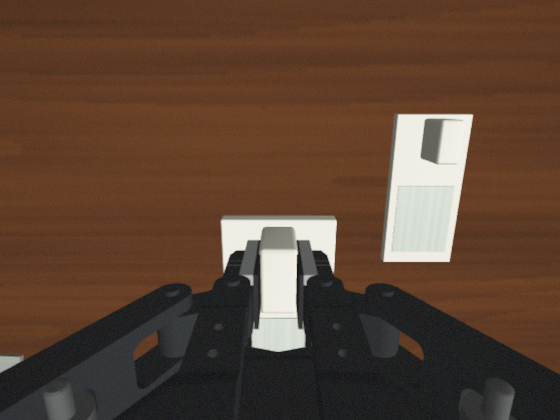

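View pics/aa_sc.png

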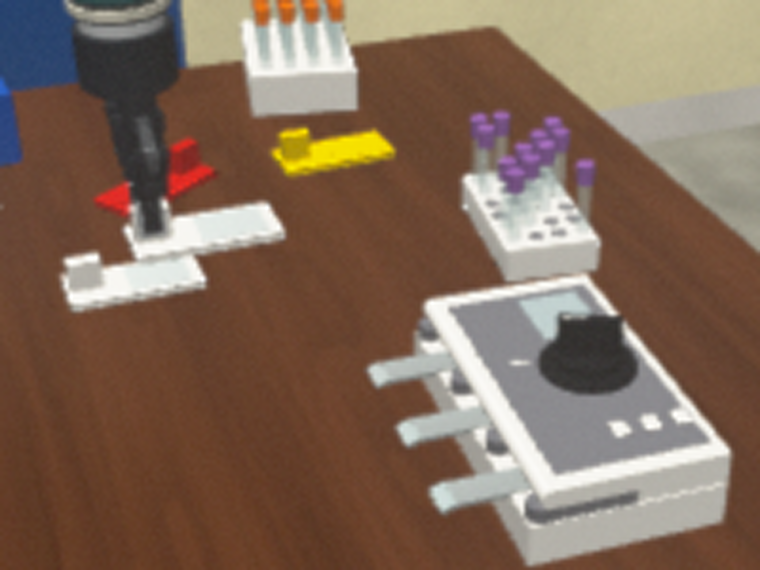

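```bash
python3 - <<'E'
from h import *
to(448,15.7,90,1.524); print(pose()[:3,:3].round(4))
print(atz(load("b_scene"),(310,303),35))
E
```

```text
to tx,ty,tz(cm) [  2.66 -22.26   5.85] roll 0.045
[[ 0.0156  0.0018  0.9999]
 [-0.0028  1.     -0.0017]
 [-0.9999 -0.0028  0.0156]]
[761.72851768 314.15661055  35.        ]
```

>>> play_rows(
  deltas=[
    [0,0,-4,1,0.02],
    [0,0,-8.5,2,0.04],
    [0,0.5,-13,3.5,0.045],
    [0,1,-17.5,5,0.045],
    [0,2,-21,5.8,0.045],
    [0,2.7,-22.3,5.85,0.045],
    [0,2.7,-22.3,5.85,0.045],
    [0,2.7,-22.3,5.85,0.045],
  ],
)

```text
t: 22.9
tcp_pos: [447.2, 16.6, 88.8]
ee_rot: [0.712, 0.015, 0.702, -0.017]
force: [-0.4, 0.5, -0.7]
finger_gap: 0.171
```

```bash
python3 - <<'E'
from h import *
s=st(); f=grab("wrist","ab_wrist"); grab("side","ab_side"); crop("ab_side",180,170,350,290,4.5,"ab_sc"); to(453,15.4,53,1.524);print(pose()[:3,2])
E
```

```text
t 22.9 tcp [447.2  16.6  88.8] ty [ 0.045  0.999 -0.001] F [-0.4  0.5 -0.7] gap 0.171
to tx,ty,tz(cm) [ 3.66 -0.16  0.48] roll 0.003
[ 0.99893678 -0.04342993  0.01546439]
```

View pics/ab_wrist.png

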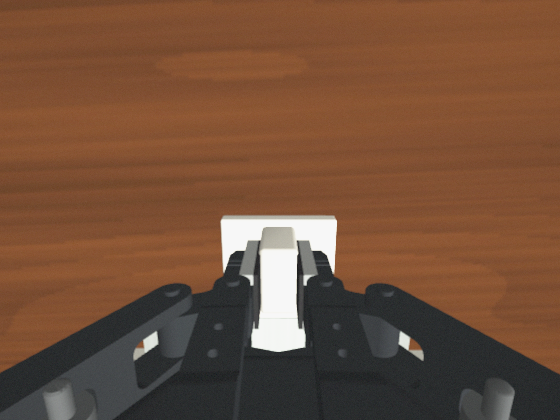

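View pics/ab_sc.png

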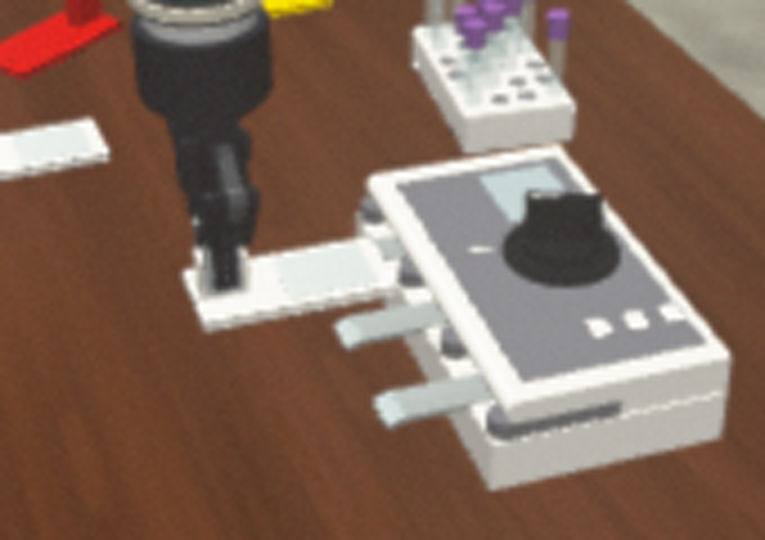

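>>> play_rows(
  deltas=[
    [0,2,-0.15,0.3,0],
    [0,3.4,-0.15,0.3,0],
    [0,3.6,-0.15,0.3,0],
    [0,3.6,-0.15,0.3,0],
  ],
)

```text
t: 23.4
tcp_pos: [451.0, 16.9, 53.7]
ee_rot: [0.712, 0.014, 0.702, -0.015]
force: [-0.1, -0.2, -0.4]
finger_gap: 0.174
```

```bash
python3 - <<'E'
from h import *
s=st(); f=grab("wrist","ac_wrist"); grab("side","ac_side"); crop("ac_side",180,170,350,290,4.5,"ac_sc"); to(453,15.4,52.5,1.523);print(pose()[:3,2])
E
```

```text
t 23.4 tcp [451.   16.9  53.7] ty [ 0.041  0.999 -0.001] F [-0.1 -0.2 -0.4] gap 0.174
to tx,ty,tz(cm) [ 0.18 -0.09  0.13] roll 0.006
[ 0.99897008 -0.04218236  0.01671638]
```

View pics/ac_sc.png

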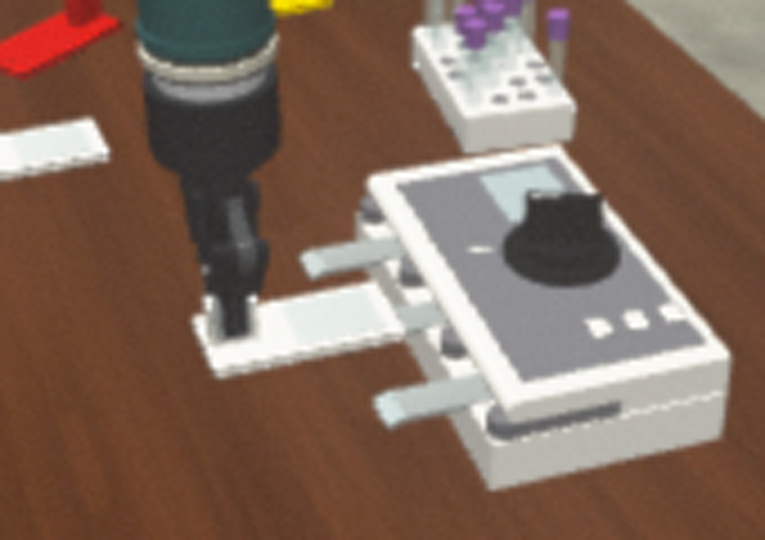

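>>> play_rows(
  deltas=[
    [0,0.1,-0.1,0.5,0.006],
    [0,0.12,-0.1,1.2,0.006],
    [0,0.13,-0.1,2,0.006],
    [0,0.15,-0.1,3,0.006],
    [0,0.17,-0.1,4,0.006],
    [0,0.17,-0.1,4,0.006],
  ],
)

```text
t: 24.1
tcp_pos: [493.6, 13.7, 53.4]
ee_rot: [0.713, 0.017, 0.7, -0.018]
force: [0.0, 0.0, 0.2]
finger_gap: 0.175
```

```bash
python3 - <<'E'
from h import *
s=st(); print(s["moment"]); f=grab("wrist","ad_wrist"); grab("side","ad_side"); crop("ad_side",180,170,350,290,4.5,"ad_sc"); to(549,10.7,52.2,1.522);print(pose()[:3,2])
E
```

```text
t 24.1 tcp [493.6  13.7  53.4] ty [ 0.049  0.999 -0.   ] F [0.  0.  0.2] gap 0.175
[0.06674564 0.07852523 0.0138376 ]
to tx,ty,tz(cm) [ 0.18 -0.02  5.75] roll 0.0
[ 0.99870491 -0.04828505  0.01603276]
```

View pics/ad_sc.png

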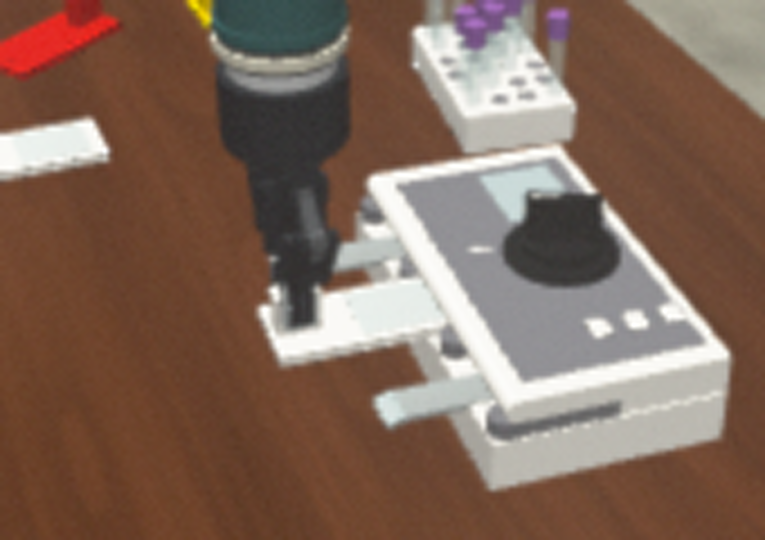

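View pics/ad_wrist.png

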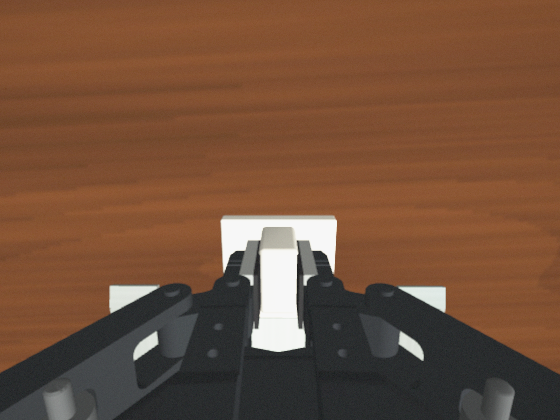

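>>> play_rows(
  deltas=[
    [0,0.1,-0.02,1,0],
    [0,0.12,-0.02,2,0],
    [0,0.14,-0.02,3,0],
    [0,0.16,-0.02,4,0],
    [0,0.18,-0.02,5,0],
    [0,0.18,-0.02,5.5,0],
    [0,0.18,-0.02,5.9,0],
    [0,0.18,-0.02,6.0,0],
    [0,0.18,-0.02,6.0,0],
  ],
)

```text
t: 25.1
tcp_pos: [549.4, 10.8, 51.7]
ee_rot: [0.711, 0.016, 0.703, -0.018]
force: [-3.9, -0.2, 2.6]
finger_gap: 0.178
```

```bash
python3 - <<'E'
from h import *
s=st(); print(s["moment"]); f=grab("wrist","ae_wrist"); grab("side","ae_side"); crop("ae_side",180,170,350,290,4.5,"ae_sc"); to(549,10.7,52.2,1.522);print(pose()[:3,2])
E
```

```text
t 25.1 tcp [549.4  10.8  51.7] ty [ 0.048  0.999 -0.001] F [-3.9 -0.2  2.6] gap 0.178
[ 0.09786616  0.88064997 -0.10012405]
to tx,ty,tz(cm) [-0.05 -0.   -0.04] roll 0.0
[ 0.99876164 -0.04833934  0.01176838]
```

View pics/ae_sc.png

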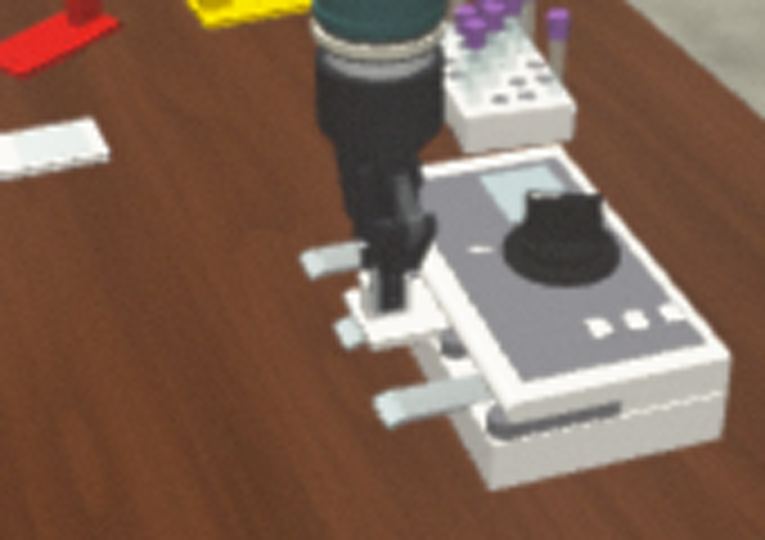

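View pics/ae_wrist.png

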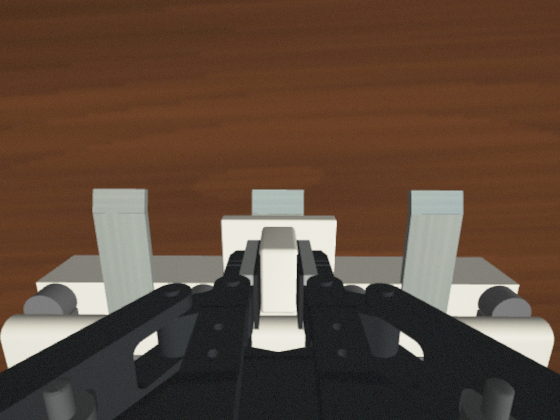

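>>> play_rows(
  deltas=[
    [0,0,0,0.2,0],
    [0,0,0,0.4,0],
    [0,0,0,0.4,0],
  ],
)

```text
t: 25.5
tcp_pos: [549.3, 10.8, 51.5]
ee_rot: [0.708, 0.016, 0.706, -0.018]
force: [-12.5, 0.4, 11.8]
finger_gap: 0.174
```

>>> play_rows(
  deltas=[
    [0,0,0,0.05,0],
    [0.45,0,0,0.05,0],
    [0.45,0,0,0,0],
    [0.45,0,0,0,0],
    [0.45,-3,0,0,0],
    [0.45,-6,0,0,0],
    [0.45,-8,0,-1,0],
    [0.45,-8,0,-2,0],
    [0.45,-8,0,-2,0],
  ],
)

```text
t: 26.4
tcp_pos: [527.7, 11.8, 131.2]
ee_rot: [0.708, 0.015, 0.706, -0.018]
force: [0.5, -0.3, -0.5]
finger_gap: 0.451
```

```bash
python3 - <<'E'
from h import *
s=st(); f=grab("wrist","af_wrist"); grab("side","af_side"); to(345.5,355.5,150,1.571);print(pose()[:3,2])
crop("af_wrist",150,120,420,300,2.9,"af_c")
E
```

```text
t 26.4 tcp [527.7  11.8 131.2] ty [ 0.048  0.999 -0.004] F [ 0.5 -0.3 -0.5] gap 0.451
to tx,ty,tz(cm) [ -2.11  33.45 -19.92] roll -0.048
[ 0.99883449 -0.04821655  0.00219614]
```

View pics/af_c.png

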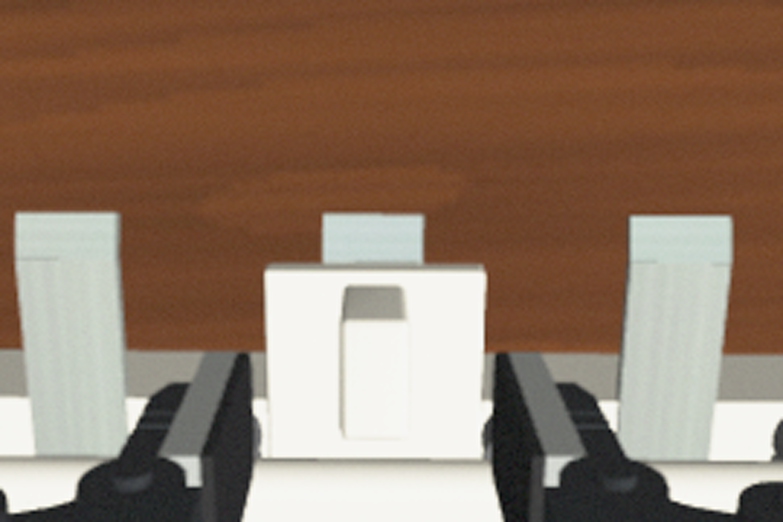

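```bash
python3 - <<'E'
from h import *
f=load("af_wrist")
P=lambda x,y,z: atz(f,(150+x/2.9,120+y/2.9),z)
a,b=P(266,270,44),P(487,270,44); print(a,b,(a+b)/2)
q=np.array([P(x,y,72) for x,y in [(343,320),(408,320),(408,437),(343,437)]]);print(q.mean(0))
f=load("s_wrist") # used in bay2
a,b=atz(f,(222,223),44),atz(f,(335,223),44); print("before",(a+b)/2)
E
```

```text
[531.18307237 -14.78015036  44.        ] [533.72077919  40.91774446  44.        ] [532.45192578  13.06879705  44.        ]
[549.96707098  12.00620331  72.        ]
before [530.98562042  12.0583938   44.        ]
```

>>> play_rows(
  deltas=[
    [0.45,-0.5,3.4,-2,0],
    [0.45,-1,7.4,-4.5,-0.02],
    [0.45,-2,11.4,-7,-0.048],
    [0.45,-2.5,15.4,-9.5,-0.048],
    [0.45,-2.5,19.4,-12,-0.048],
    [0.45,-2.5,23.4,-14,-0.048],
    [0.45,-2.5,27.4,-16,-0.048],
    [0.45,-2.5,31,-18.5,-0.048],
    [0.45,-2.5,33,-19.9,-0.048],
    [0.45,-2,33,-19.9,-0.048],
    [0.45,-2,33,-19.9,-0.048],
  ],
)

```text
t: 27.6
tcp_pos: [345.0, 350.5, 147.4]
ee_rot: [0.707, -0.002, 0.707, -0.002]
force: [0.2, -0.6, -0.3]
finger_gap: 0.454
```

```bash
python3 - <<'E'
from h import *
s=st(); f=grab("wrist","ag_wrist"); print(pose()[:3,2])
cv2.imwrite("pics/ag_big.png",cv2.resize(cv2.imread("pics/ag_wrist.png"),(784,588),interpolation=cv2.INTER_CUBIC))
E
```

```text
t 27.6 tcp [345.  350.5 147.4] ty [-0.001  1.    -0.006] F [ 0.2 -0.6 -0.3] gap 0.454
[ 9.99999523e-01 -9.30573736e-04  2.96600763e-04]
```

View pics/ag_big.png

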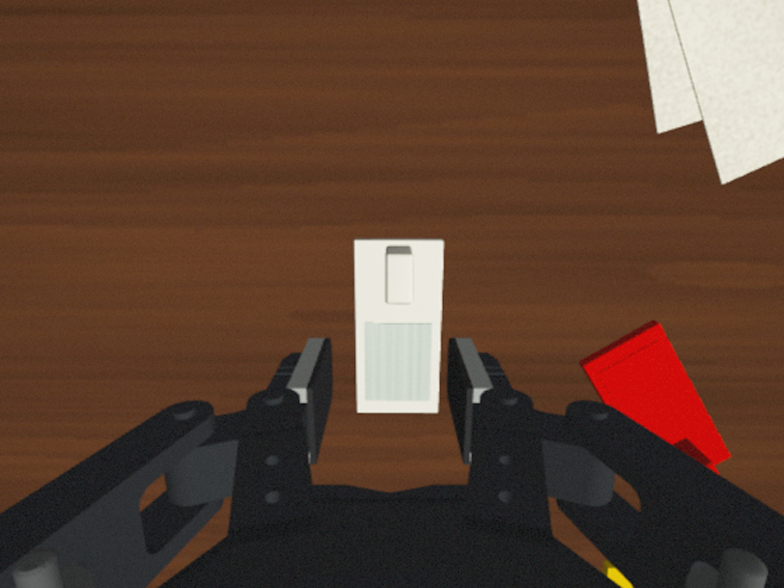

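```bash
python3 - <<'E'
from h import *
f=load("ag_wrist"); T=f["tcp"]
q=np.array([atz(f,(x/1.4,y/1.4),36) for x,y in [(387,253),(412,253),(411,303),(387,303)]]); print(q.mean(0),((q.mean(0)-T[:3,3])@T[:3,:3]).round(1))
q=np.array([atz(f,(x/1.4,y/1.4),8) for x,y in [(354,241),(443.5,241),(438,411.5),(358,411.5)]]); print(q.round(1),q.mean(0),((q.mean(0)-T[:3,3])@T[:3,:3]).round(1))
e=(q[3]+q[2]-q[0]-q[1]); print(np.arctan2(e[1],e[0]))
E
```

```text
[344.89158079 356.16877481  36.        ] [111.4   6.2  -0. ]
[[328.3 328.4   8. ]
 [328.2 383.9   8. ]
 [446.5 384.    8. ]
 [446.8 329.1   8. ]] [387.45430226 356.36127347   8.        ] [139.4   6.6  42.5]
0.0032827924262257
```

>>> play_rows(
  deltas=[
    [0.45,3,0.6,0,0],
    [0.45,7,0.6,-0.1,0],
    [0.45,10.5,0.6,-0.2,0],
    [0.45,12.8,0.6,-0.25,0],
    [0.45,13.1,0.6,-0.3,0],
    [0.45,13.1,0.6,-0.3,0],
    [0.45,13.1,0.6,-0.3,0],
  ],
)

```text
t: 28.35
tcp_pos: [343.8, 355.5, 17.8]
ee_rot: [0.708, -0.001, 0.706, -0.002]
force: [-0.5, 0.1, 0.3]
finger_gap: 0.454
```

```bash
python3 - <<'E'
from h import *
s=st(); f=grab("wrist","ah_wrist"); print(pose()[:3,2]); to(344.7,356.3,15.2,1.571)
E
```

```text
t 28.35 tcp [343.8 355.5  17.8] ty [ 0.002  1.    -0.004] F [-0.5  0.1  0.3] gap 0.454
[ 0.99999591 -0.00186127  0.00217342]
to tx,ty,tz(cm) [0.28 0.07 0.08] roll -0.002
```

View pics/ah_wrist.png

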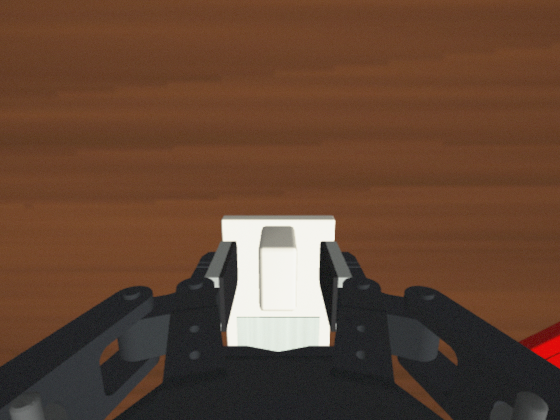

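Centred; close and lift.

>>> play_rows(
  deltas=[
    [0.45,0.28,0,0.05,0],
    [0.45,0.28,0,0.05,0],
    [0,0.28,0,0.05,0],
    [0,0.28,0,0.05,0],
    [0,0.28,0,0.05,0],
    [0,0.28,0,0.05,0],
    [0,0.28,0,0.05,0],
  ],
)

```text
t: 29.1
tcp_pos: [344.7, 355.9, 15.7]
ee_rot: [0.708, -0.001, 0.706, -0.002]
force: [-0.3, -1.3, 6.4]
finger_gap: 0.173
```

>>> play_rows(
  deltas=[
    [0,-2,0,0,0],
    [0,-5,0,0,0],
    [0,-8.5,0,0,0],
    [0,-10,0,0,0],
    [0,-10,0,0,0],
  ],
)

```text
t: 29.6
tcp_pos: [345.3, 357.1, 117.3]
ee_rot: [0.709, 0.0, 0.705, -0.001]
force: [0.4, -0.0, -0.8]
finger_gap: 0.173
```

```bash
python3 - <<'E'
from h import *
s=st(); f=grab("wrist","ai_wrist"); grab("side","ai_side"); crop("ai_side",130,130,330,280,3.8,"ai_sc")
to(451,96,90,1.522); print(pose()[:3,2])
E
```

```text
t 29.6 tcp [345.3 357.1 117.3] ty [ 0.002  1.    -0.001] F [ 0.4 -0.  -0.8] gap 0.173
to tx,ty,tz(cm) [  2.63 -25.91  10.73] roll 0.046
[ 0.99999413 -0.0023377   0.00250407]
```

View pics/ai_wrist.png

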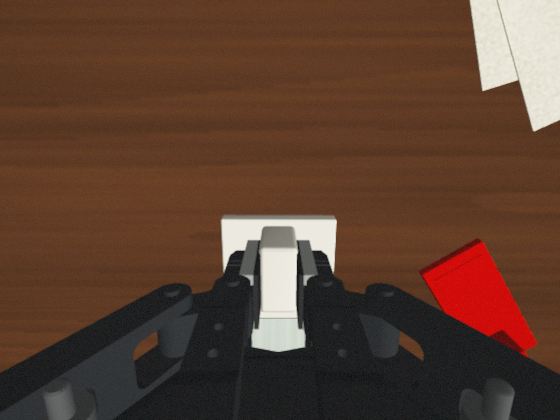

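View pics/ai_sc.png

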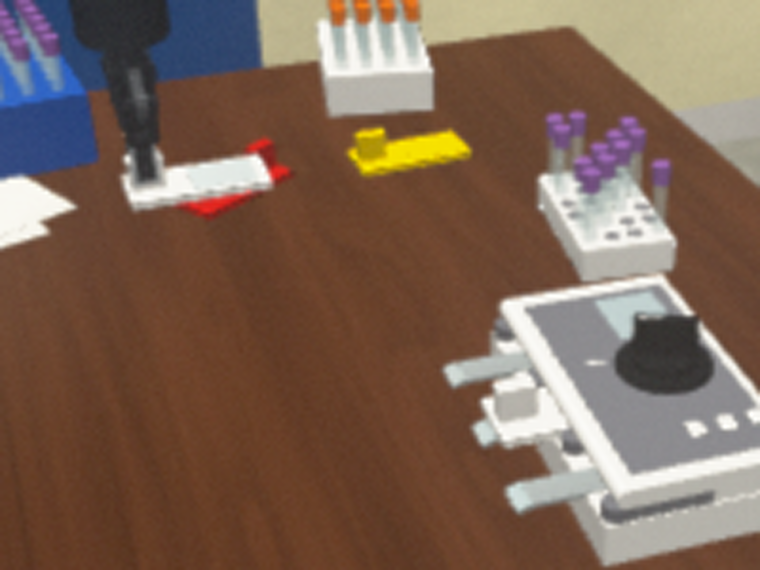

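>>> play_rows(
  deltas=[
    [0,0,-4,1.6,0.02],
    [0,0,-8.5,3.4,0.046],
    [0,0.5,-13,5.2,0.046],
    [0,1,-17.5,7,0.046],
    [0,1.5,-21.5,9,0.046],
    [0,2.2,-25,10.4,0.046],
    [0,2.7,-25.9,10.7,0.046],
    [0,2.7,-25.9,10.7,0.046],
    [0,2.7,-25.9,10.7,0.046],
  ],
)

```text
t: 30.6
tcp_pos: [449.6, 97.3, 88.5]
ee_rot: [0.707, 0.015, 0.707, -0.018]
force: [-0.2, 0.1, -0.5]
finger_gap: 0.171
```

```bash
python3 - <<'E'
from h import *
s=st(); f=grab("wrist","aj_wrist");  to(455,95.5,53.3,1.523);print(pose()[:3,2])
E
```

```text
t 30.6 tcp [449.6  97.3  88.5] ty [ 0.047  0.999 -0.004] F [-0.2  0.1 -0.5] gap 0.171
to tx,ty,tz(cm) [ 3.56 -0.2   0.53] roll 0.002
[ 0.99895845 -0.0456067   0.00143058]
```

View pics/aj_wrist.png

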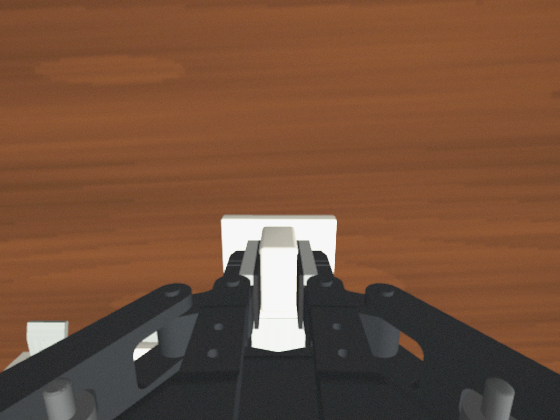

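>>> play_rows(
  deltas=[
    [0,2,-0.2,0.3,0],
    [0,3.4,-0.2,0.3,0],
    [0,3.55,-0.2,0.3,0],
    [0,3.55,-0.2,0.3,0],
  ],
)

```text
t: 31.05
tcp_pos: [452.0, 96.5, 53.2]
ee_rot: [0.707, 0.014, 0.707, -0.017]
force: [0.6, -0.7, -0.8]
finger_gap: 0.168
```

```bash
python3 - <<'E'
from h import *
s=st(); f=grab("wrist","ak_wrist"); grab("side","ak_side"); crop("ak_side",180,170,350,290,4.5,"ak_sc"); to(496,93.4,53,1.523);print(pose()[:3,2])
E
```

```text
t 31.05 tcp [452.   96.5  53.2] ty [ 0.044  0.999 -0.004] F [ 0.6 -0.7 -0.8] gap 0.168
to tx,ty,tz(cm) [ 0.09 -0.09  4.33] roll 0.003
[ 0.9990014  -0.04463696  0.00193658]
```

View pics/ak_sc.png

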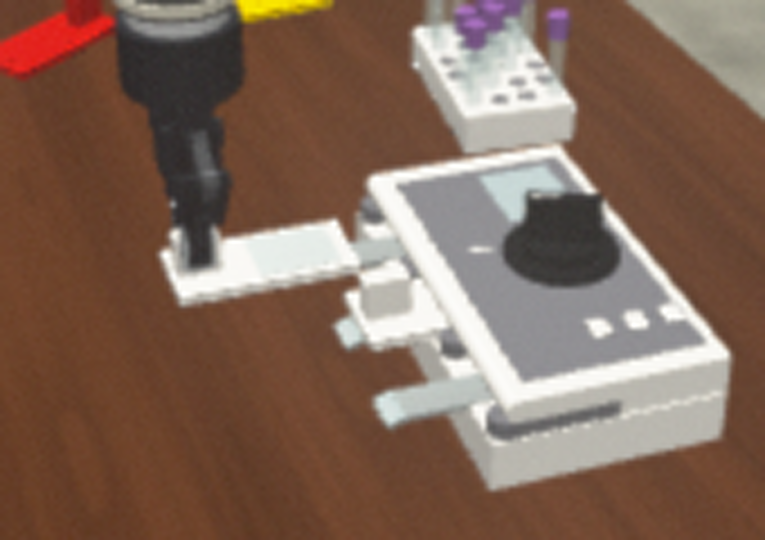

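View pics/ak_wrist.png

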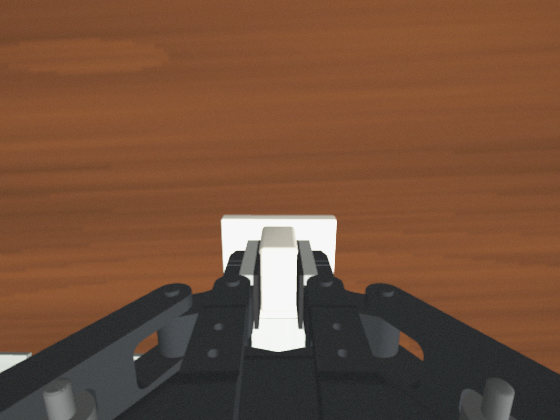

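>>> play_rows(
  deltas=[
    [0,0.05,-0.09,0.5,0.003],
    [0,0.05,-0.09,1.2,0.003],
    [0,0.05,-0.09,2,0.003],
    [0,0.05,-0.09,3,0.003],
    [0,0.05,-0.09,4.2,0.003],
    [0,0.05,-0.09,4.2,0.003],
  ],
)

```text
t: 31.75
tcp_pos: [497.1, 93.3, 53.6]
ee_rot: [0.708, 0.016, 0.706, -0.018]
force: [0.3, -0.1, -0.5]
finger_gap: 0.172
```

```bash
python3 - <<'E'
from h import *
s=st(); f=grab("wrist","al_wrist"); grab("side","al_side"); crop("al_side",180,170,350,290,4.5,"al_sc"); to(553,90.7,52.2,1.522);print(pose()[:3,2])
E
```

```text
t 31.75 tcp [497.1  93.3  53.6] ty [ 0.049  0.999 -0.003] F [ 0.3 -0.1 -0.5] gap 0.172
to tx,ty,tz(cm) [0.11 0.01 5.83] roll 0.001
[ 0.99884259 -0.04807888  0.00138144]
```

View pics/al_sc.png

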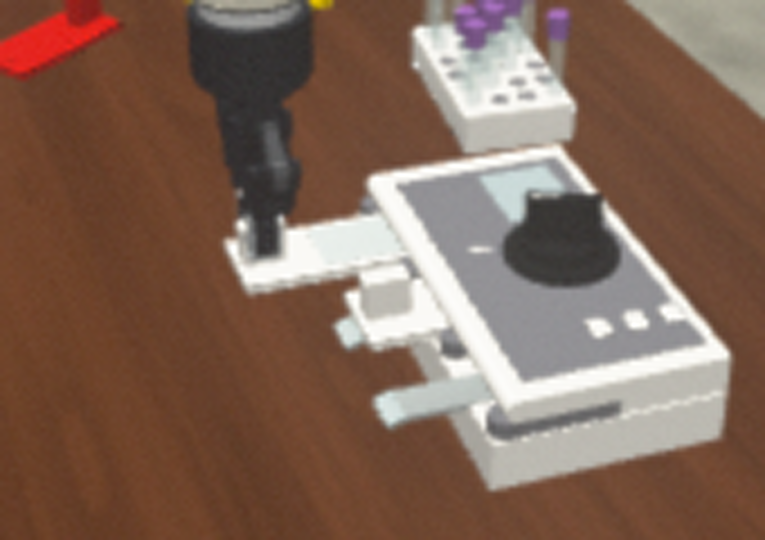

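View pics/al_wrist.png

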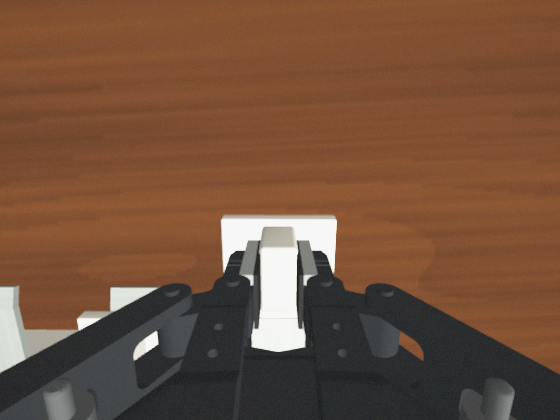

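>>> play_rows(
  deltas=[
    [0,0.05,0,1,0],
    [0,0.08,0,2,0],
    [0,0.1,0,3,0],
    [0,0.1,0,4,0],
    [0,0.1,0,5,0],
    [0,0.1,0,5.5,0],
    [0,0.1,0,5.9,0],
    [0,0.1,0,6.1,0],
    [0,0.1,0,6.3,0],
    [0,0.1,0,6.3,0],
  ],
)

```text
t: 32.85
tcp_pos: [553.8, 90.6, 51.8]
ee_rot: [0.705, 0.015, 0.709, -0.019]
force: [-10.9, -0.1, 6.9]
finger_gap: 0.17
```

```bash
python3 - <<'E'
from h import *
s=st(); f=grab("wrist","am_wrist");
E
```

```text
t 32.85 tcp [553.8  90.6  51.8] ty [ 0.047  0.999 -0.005] F [-10.9  -0.1   6.9] gap 0.17
```

View pics/am_wrist.png

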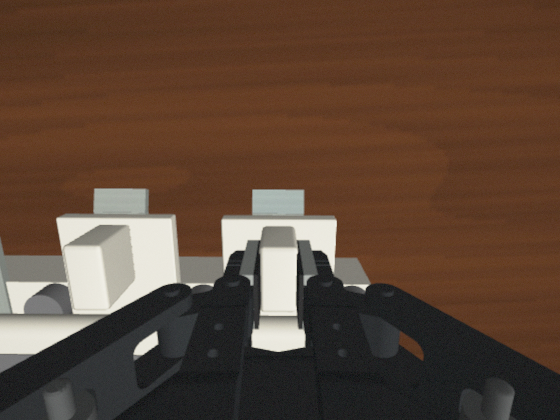

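>>> play_rows(
  deltas=[
    [0,0,0,0.03,0],
    [0.45,0,0,0.03,0],
    [0.45,0,0,0,0],
    [0.45,0,0,0,0],
    [0.45,-3,0,0,0],
    [0.45,-6,0,0,0],
    [0.45,-9,0,-1,0],
    [0.45,-12,0,-2,0],
    [0.45,-12,0,-2,0],
  ],
)

```text
t: 33.8
tcp_pos: [536.1, 93.2, 175.8]
ee_rot: [0.707, 0.015, 0.707, -0.018]
force: [-0.1, -0.5, 0.2]
finger_gap: 0.449
```

```bash
python3 - <<'E'
from h import *
s=st(); f=grab("wrist","an_wrist"); grab("side","an_side"); to(668.3,6.5,150,1.125);print(pose()[:3,2])
cv2.imwrite("pics/an_big.png",cv2.resize(cv2.imread("pics/an_wrist.png"),(784,588),interpolation=cv2.INTER_CUBIC))
E
```

```text
t 33.8 tcp [536.1  93.2 175.8] ty [ 0.047  0.999 -0.004] F [-0.1 -0.5  0.2] gap 0.449
to tx,ty,tz(cm) [ 2.23 -7.89 13.74] roll 0.398
[ 0.99884926 -0.04778695 -0.00407005]
```

View pics/an_big.png

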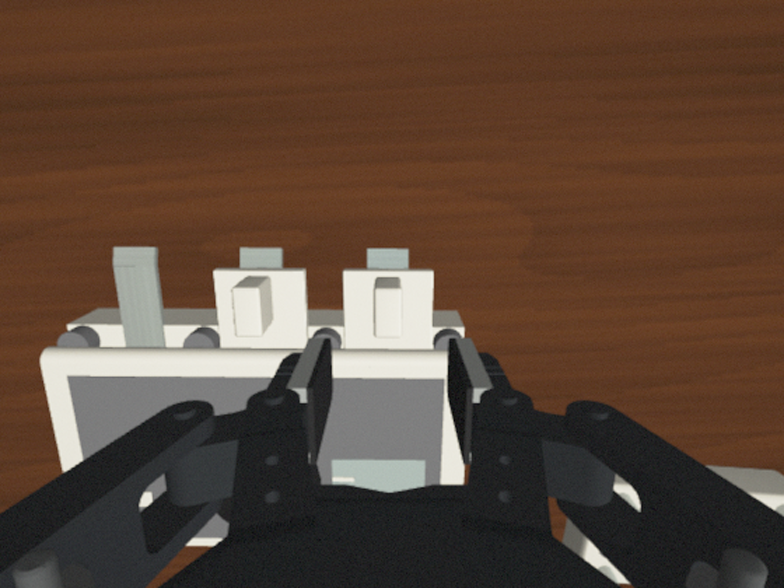

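View pics/an_side.png

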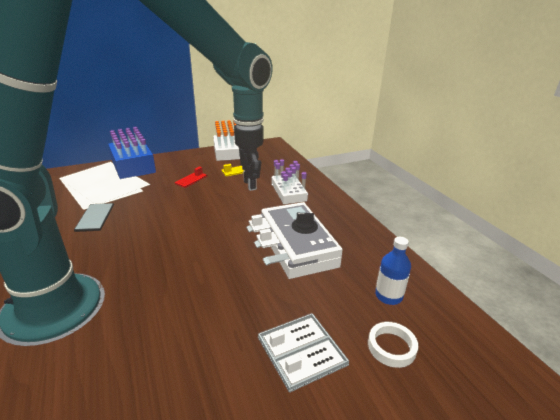

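>>> play_rows(
  deltas=[
    [0.6,0,-2,3.5,0.1],
    [0.6,0,-4,7,0.2],
    [0.6,0,-6,10.5,0.3],
    [0.6,1,-7.9,13.7,0.4],
    [0.6,2.2,-7.9,13.7,0.4],
    [0.6,2.2,-7.9,13.7,0.4],
    [0.6,2.2,-7.9,13.7,0.4],
  ],
)

```text
t: 34.6
tcp_pos: [666.6, 7.6, 148.9]
ee_rot: [0.687, 0.154, 0.692, -0.158]
force: [-0.7, 0.5, 0.5]
finger_gap: 0.6
```

```bash
python3 - <<'E'
from h import *
s=st(); f=grab("wrist","ao_wrist"); print(pose()[:3,2]); crop("ao_wrist",180,130,400,300,3.5,"ao_c")
E
```

```text
t 34.6 tcp [666.6   7.6 148.9] ty [ 0.431  0.902 -0.007] F [-0.7  0.5  0.5] gap 0.6
[ 0.90239481 -0.43089721 -0.00334627]
```

View pics/ao_c.png

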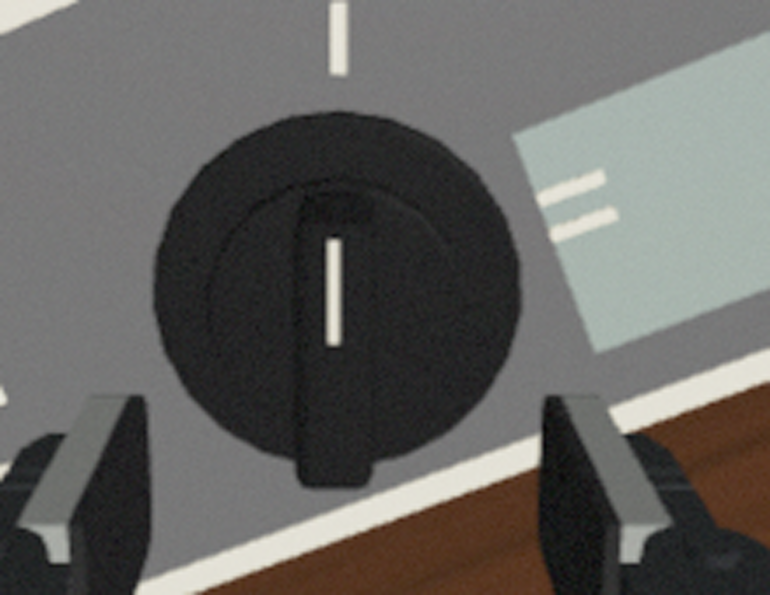

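>>> play_rows(
  deltas=[
    [0.6,3,-0.16,0,0],
    [0.6,5.8,-0.16,0,0],
    [0.6,6.2,-0.16,0,0],
    [0.6,6.2,-0.16,0,0],
    [0,6.2,-0.16,0,0],
    [0,6.2,-0.16,0,0],
    [0,6.2,-0.16,0,0],
    [0,6.2,-0.16,0,0],
    [0,6.2,-0.16,0,0],
    [0,6.2,-0.16,0,0],
  ],
)

```text
t: 35.65
tcp_pos: [666.5, 5.4, 89.8]
ee_rot: [0.689, 0.154, 0.691, -0.159]
force: [-3.0, -1.3, 7.0]
finger_gap: 0.147
```

```bash
python3 - <<'E'
from h import *
s=st(); T=pose(); print(s["moment"],"thetaw",np.pi/2-np.arctan2(T[1,1],T[0,1]),s["joints"].round(2))
E
```

```text
t 35.65 tcp [666.5   5.4  89.8] ty [ 0.431  0.902 -0.007] F [-3.  -1.3  7. ] gap 0.147
[-0.16103956  0.54207702 -0.03142497] thetaw 0.44611126281539404 [ 0.21  0.7  -0.39  1.63  0.33  0.89  0.81]
```

>>> play_rows(
  deltas=[
    [0,-0.1,0.02,0.0,0.12],
    [0,-0.1,0.06,0.01,0.24],
    [0,-0.1,0.1,0.02,0.36],
    [0,-0.1,0.13,0.04,0.48],
    [0,-0.1,0.17,0.06,0.6],
    [0,-0.1,0.2,0.08,0.72],
    [0,-0.1,0.22,0.1,0.84],
    [0,-0.1,0.24,0.13,0.96],
    [0,-0.1,0.26,0.15,1.08],
    [0,-0.1,0.27,0.18,1.2],
    [0,-0.1,0.27,0.18,1.2],
    [0,-0.1,0.27,0.18,1.2],
  ],
)

```text
t: 36.85
tcp_pos: [669.2, 6.8, 89.9]
ee_rot: [-0.482, -0.515, -0.481, 0.52]
force: [2.9, -0.4, -12.2]
finger_gap: 0.145
```

```bash
python3 - <<'E'
from h import *
s=st(); T=pose(); print(s["moment"],"thetaw",np.pi/2-np.arctan2(T[1,1],T[0,1]),s["joints"].round(2))
E
```

```text
t 36.85 tcp [669.2   6.8  89.9] ty [ 0.997 -0.073 -0.004] F [  2.9  -0.4 -12.2] gap 0.145
[-0.0190365  -0.96569742 -0.02096161] thetaw 1.6434936841395456 [ 0.01  0.66 -0.11  1.64  0.09  0.85 -0.21]
```

Release, lift and look.

>>> play_rows(
  deltas=[
    [0.6,0,0,0,0],
    [0.6,0,0,0,0],
    [0.6,0,0,0,0],
    [0.6,-4,0,0,0],
    [0.6,-8,0,0,0],
    [0.6,-12,0,0,0],
    [0.6,-14,0,0,0],
    [0.6,-14,0,0,0],
  ],
)

```text
t: 37.65
tcp_pos: [672.1, 8.0, 235.3]
ee_rot: [-0.484, -0.518, -0.479, 0.518]
force: [0.3, -0.3, -0.5]
finger_gap: 0.598
```

```bash
python3 - <<'E'
from h import *
s=st(); f=grab("wrist","ap_wrist"); grab("side","ap_side"); grab("scene","ap_scene")
cv2.imwrite("pics/ap_big.png",cv2.resize(cv2.imread("pics/ap_wrist.png"),(784,588),interpolation=cv2.INTER_CUBIC))
crop("ap_wrist",220,60,400,260,3,"ap_c")
E
```

```text
t 37.65 tcp [672.1   8.  235.3] ty [ 0.997 -0.072  0.005] F [ 0.3 -0.3 -0.5] gap 0.598
```

View pics/ap_big.png

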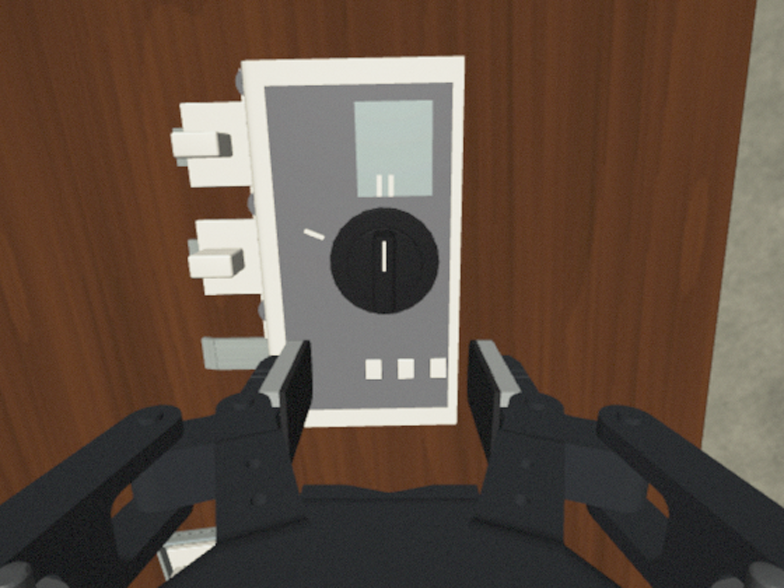

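View pics/ap_c.png

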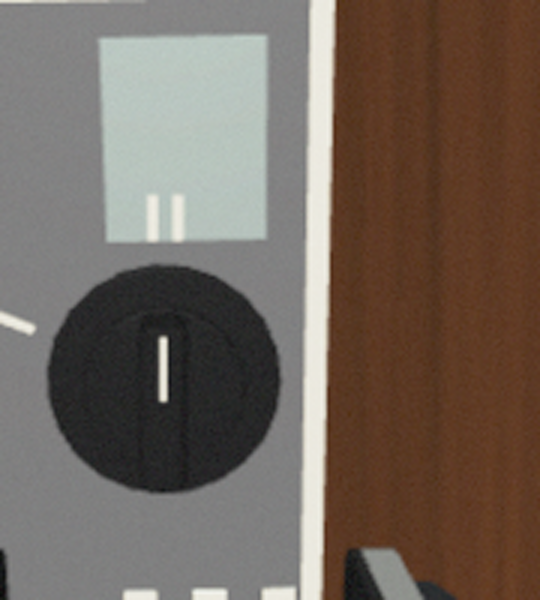

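View pics/ap_scene.png

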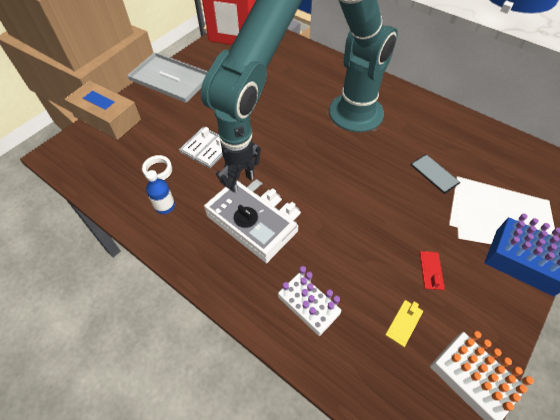

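```bash
python3 - <<'E'
from h import *
f=load("ap_wrist")
P=lambda x,y,z: atz(f,(220+x/3,60+y/3),z)
a,b=P(163,337,106),P(163,402,106); d=a-b; print("theta",np.arctan2(d[1],-d[0])-0.047)
m=(P(152,218,62)+P(178,218,62))/2-np.array([669.1,4.2,62]); print("run tick",np.arctan2(m[1],-m[0])-0.047)
# plate rear corners z=44 in ap_big/1.4
W=lambda x,y: atz(f,(x/1.4,y/1.4),44)
for n,p in dict(b1=[(181,104),(191,187)],b2=[(197,220),(206,294)]).items():
    q=[W(*u) for u in p]; c=(q[0]+q[1])/2; yaw=-.047
    r=np.array([np.cos(yaw),np.sin(yaw)])
    print(n,c.round(1),"along reader x",(c[:2]@r).round(1))
for c in [(527.9,-67.7),(532.15,12.0)]: print("used home ref",(np.array(c)@r).round(1))
d=load("ap_side"); 
crop("ap_side",230,190,360,290,6,"ap_sc")
E
```

```text
theta 1.5975310647133414
run tick 1.606270617839698
b1 [537.5  91.2  44. ] along reader x 532.6
b2 [534.1  12.3  44. ] along reader x 532.9
used home ref 530.5
used home ref 531.0
```

View pics/ap_sc.png

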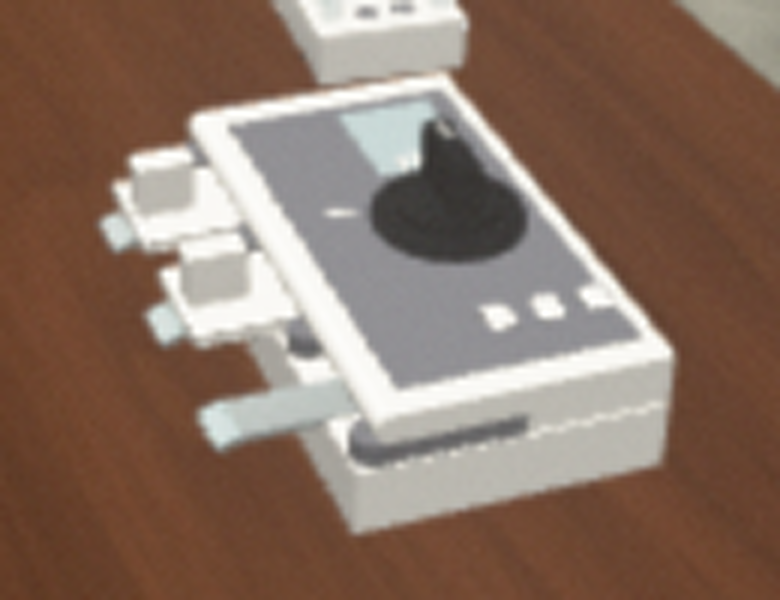

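```bash
python3 -c "
from cell import manip
print(manip.job_done())"
```

```text
the job is handed in; nothing more can be done
None
```

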